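# Adjust a drum brake's star wheel through its access slot

### The job

Swing the dust cover on the drum brake's backing plate fully aside and, with the flat-bladed adjuster spoon from the tool rack, reach through the slot and notch the star wheel forward tooth by tooth (wheel top moving towards the hub) until the white pointer stands between its two pairs of raised tick marks; do not run past them. Then swing the cover shut over the slot again and leave the spoon hanging in its free rack fork. Leave the other hung tools, the spray can and the jar where they are.

Things in the scene. Friction and masses are not known exactly. Their poses are not given: they have to be found in the camera images.
- brake: Fixed drum brake lying backing plate up: round, diameter 230, plate top 97 above the bench. Origin: centre of underside, z up. In its x, y: slot at -65, 0; steel hub at 15, 0 (diameter 60, 40 high over the plate); block at 82, 0 (40 high over the plate). At x=-65, y=-78 to -32 a clear window shows the white pointer; raised ticks, 3 high, on both sides of it at y=-44 and y=-36.
- access_slot (a point): Centre of the slot at the plate's top; axes as the brake's. Slot 36 long along brake x, 20 wide along y, plate 6 thick. Beneath is the steel star wheel: axle along y, 39 below the plate top, outer diameter 60 (tooth tips 9 below the plate top), hub diameter 32, 16 wide, 8 straight radial teeth 6 thick, 45 degrees apart.
- star_wheel (a joint): Turn of the wheel, rad; grows as its top moves to brake +x (towards the hub). One tooth is 0.785. 0 is the wanted setting, pointer mid-way between the ticks; starts at -2.3 to -1.2. At 0 two teeth stand 22.5 degrees either side of the top. Stays where left (friction 0.05 N m, about 2 N at a tooth). The 2.5 wide pointer moves 12 mm per rad along brake +y, towards the slot.
- cover (a joint): Swing of the dust cover, rad: 0 shut over the slot (stop), 1.7 fully aside (stop). Grows clockwise seen from above: the free end swings away from the hub, out over the rim. Starts 0 to 0.2; stays where left (0.5 N at the knob). Must pass 1.35 to clear the slot. Steel plate 46 wide, 66 long, 4 thick, top 5 above the backing plate; shut, it points from its pin to brake -y.
- cover_pin (a point): Axis of the cover's single pin (brake x=-65, y=40), at the cover's top, 102 above the bench; axes as the brake's. The pin head stands 3 above the cover.
- cover_knob (a point): Middle of the cover's upright round steel knob, diameter 14, rising 24 above the cover (102 to 126 above the bench), 44 from the pin. Turns with the cover.
- spoon_grip (a point): Centre of the adjuster spoon's flat black slab handle, 26 (its x) by 18 (its y) by 84 high. It hangs upright. Below: a 44 x 22 x 6 steel shoulder (underside 48 below this point, resting on the fork) and a straight flat steel blade 4 thick (y), 10 wide, flared to 12 (x) at the end. About 160 g. The other two hung tools have a round handle and a T-handle.
- spoon_tip (a point): Tip of the spoon's blade, 133 below spoon_grip.
- rack: Fixed bench rack, 260 x 100, 100 high, three open forks in a row along its x. Origin: centre of its underside. Each fork is two 12 wide prongs along y, 22 apart in the clear, their tops 100 above the bench, with a back beam of the same height 60 to its +y side; tools lift straight out and lower straight in.
- fork0 (a point): Where spoon_grip is when the spoon hangs in the middle of fork 0 of the rack (rack x=-85, y=-25), 148 above the bench; axes as the rack's.
- fork1 (a point): Where spoon_grip is when the spoon hangs in the middle of fork 1 of the rack (rack x=0, y=-25), 148 above the bench; axes as the rack's.
- fork2 (a point): Where spoon_grip is when the spoon hangs in the middle of fork 2 of the rack (rack x=85, y=-25), 148 above the bench; axes as the rack's.
- nut_driver: Nut driver with a round black handle (diameter 28), hanging in the rack: leave it. Origin at its lower tip; top 166 above that.
- t_handle: T-handle key with a 70 long black bar across its top, hanging in the rack: leave it. Origin at its lower tip; top 138 above that.
- spray_can: Standing spray can, diameter 60, 185 high, between brake and rack. Origin: underside.
- grease_jar: White jar, diameter 68, 85 high, between brake and rack. Origin: underside.
Mind the look-alikes: they are no part of the job. What is shaped like the part that bears spoon_grip but green is not meant.

How it is judged:
By the outcome, as a careful person would: the job done as asked, in the order asked, and still so for the second after the job is handed in, with the robot touching nothing.
It also fails if it takes over 72 s, if anything falls off the work surface, if the arm or the gripper's body presses on something with over 40 N, if the wrist force passes 120 N, or if a joint passes its speed limit or range.

### The arm

A 6-joint arm with a two-finger parallel gripper is mounted at the origin on the work surface. World frame = base frame: x ahead of the robot, y to its left, z up, the work surface at z = 0. Lengths are in m, angles in degrees, forces in N, time in s.
With the tool pointing down it reaches from about 0.4 to 0.825 m from the base axis. Payload 7 kg.
Tool frame: the origin (TCP) lies midway between the tips of the shut fingers; the grasp point (between the pads) lies ctrl.tcp_to_grasp behind it (ctrl.tcp_to_grasp is the distance from the TCP to the grasp point, in m); z points along the fingers, y is the line along which they close (so a half turn about z gives the same grasp; the last joint's range is limited). The gripper opens to 88 mm and grips with 3 to 60 N. Pads are 19 mm wide; open, the fingers measure 130 mm over their backs; the gripper's body (78 mm by 193 mm) begins 47 mm behind the grasp point.
Start: joints at [90.991, 20.546, 0.682, 0, -70.136, -16.507], TCP at [0.181, 0.65, 0.204] pointing down, gripper open.
Joint ranges: [-176.03, 176.03], [-82.01, 121.73], [-58.28, 71.71], [-173.87, 95.51], [-174.79, -0.11], [-173.66, 173.66]. Speed limits (degrees/s): [136.94, 136.94, 172.46, 180, 180, 180].

### API

Orientations are given as [roll, pitch, yaw] about the fixed x, y, z axes, in that order (R = Rz(yaw) Ry(pitch) Rx(roll)).
In Python, from plant import ctrl, imaging, close_job gives the robot as it stands.
- The arm moves only by the shell command python3 -m crank 'ROWS'. ROWS is JSON, a list of rows, each a list of 3 entries, a list of its own where there are three numbers: the shift along the world's x, y, z in m, then the turn, a rotation vector about the world's x, y, z in degrees, then the opening, from -1 (shut) to 1 (fully open), so that 0 is half open. A call has 1 to 12 rows; each row shifts and turns the commanded pose from where the row before left it; what a row does not reach is not made up. A row lasts 1/10 s, in which the tool goes at most 50 mm and 8.59 degrees, less where a joint would pass 70% of its speed; a pose out of reach is approached as far as the arm can. A call is refused whole if a number of a shift passes 0.05 or a number of a turn 8.59, either way. A call with a gripper value outside its range is refused whole. The fingers move at their own pace and stop on an object; the grip force is fixed at half the most. Time passes only in rows, so rows that do not move let the fingers close. It gives the time, the measured TCP pose, the force, the opening and the grip force at its end, in the units of the state.
- ctrl.get_obs(): the state, without advancing time (a new reading comes with each control period).
- imaging.snapshot(name): name is "scene" or "side" or "wrist"; returns (picture, depth): 480x640x3 uint8, blue, green, red; 480x640 float32, m along the optical axis (not along the pixel's ray), 0 where there is no reading.
- imaging.camera_model(name): a dict with "mtx" (3x3 intrinsics, pixels), "D" ([k1, k2, p1, p2, k3] as OpenCV has them; the pictures are not rectified), "R" (3x3) and "t" (3): a world point X has camera coordinates R X + t. Camera axes: x right, y down, z forward; pixel columns grow to the right and rows downward; lengths in m; the calibration is good to about 2 mm. A picture is of the moment at which its call begins: read the wrist's pose just before it. camera_model takes no time and is no camera call; for the wrist camera it gives the pose at the moment of the call.
- close_job(): hands the job in; it is judged then, once.
The state is a dict: "clock": time; "joint_pos": joint angles; "qvel": joint speeds; "tau": joint torques, N m; "tool_pos": TCP position; "orientation": TCP orientation; "force": force on the tool from outside, world axes, zero at the start; "moment": the same for the moment, N m; "opening": finger opening in m; "gripper_force": force on a finger pad.
Only numpy, scipy, OpenCV 4.12 (cv2) and the standard library are available. Lean on these libraries where they do the work, as an engineer would, in place of code of your own. Each camera call takes 0.05 s, during which the arm holds its last target. There are 200 camera calls.

## Working session

There is one attempt and no reset: what is moved stays moved. The work goes in short steps, Python scripts to look and compute and a shell command to move; the robot and the scene stay as the last step left them, time stands still between calls to the robot, and variables do not carry over. Pictures are saved under pics/ and viewed, at most 13 in all, crops included, and the job is handed in when it is done.

```bash
ls; mkdir -p pics
cat > h.py <<'E'
import sys; sys.path.insert(0,'.')
import numpy as np, cv2
from plant import ctrl, imaging
def snap(n):
    m=imaging.camera_model(n); p,d=imaging.snapshot(n); return p,d,m
def cloud(d,m):
    v,u=np.mgrid[0:480,0:640]
    uv=np.stack([u,v],-1).reshape(-1,1,2).astype(float)
    n=cv2.undistortPoints(uv,np.array(m["mtx"]),np.array(m["D"])).reshape(480,640,2)
    P=np.dstack([n*d[...,None],d])
    W=(P-np.array(m["t"]).reshape(3))@np.array(m["R"])
    W[d<=0]=np.nan
    return W
def proj(X,m):
    X=np.atleast_2d(np.array(X,float))
    return cv2.projectPoints(X,cv2.Rodrigues(np.array(m["R"]))[0],np.array(m["t"],float),np.array(m["mtx"]),np.array(m["D"]))[0].reshape(-1,2)
E
python3 - <<'E'
from h import *
o=ctrl.get_obs(); print(o, ctrl.tcp_to_grasp)
for n in("scene","side"):
    p,d,m=snap(n); cv2.imwrite(f"pics/{n}0.png",p); np.savez(f"{n}0.npz",p=p,d=d,**{k:np.array(m[k]) for k in m})
    print(n,-np.array(m["R"]).T@np.array(m["t"]).reshape(3),m["mtx"])
E
```

```text
pics
{'clock': 0.0, 'joint_pos': array([ 9.09904496e+01,  2.05912382e+01,  6.34036234e-01, -2.07996040e-02,
       -7.01376291e+01, -1.65077380e+01]), 'qvel': array([-0.06419582, -0.02794374, -0.00277402,  0.00182895,  0.02860664,
        0.04243688]), 'tau': array([ 2.31246820e-03, -5.82719815e+01,  2.93048894e+01,  6.99687839e+00,
        6.92914036e-03, -1.57630489e-04]), 'tool_pos': array([0.18045662, 0.64987103, 0.20292482]), 'orientation': array([ 1.79903521e+02, -8.20138970e-03, -1.55243646e+01]), 'force': array([-0.18921459, -0.83853788,  0.12809031]), 'moment': array([-0.00976302,  0.0183113 , -0.05917057]), 'gripper_force': 0.0, 'opening': 0.08736133818564658} 0.0188
scene [1.14824215 0.03044861 0.70059299] [[496.23472874   0.         316.59568218]
 [  0.         496.23472874 238.24491566]
 [  0.           0.           1.        ]]
side [ 0.20055352 -0.59737726  0.62269963] [[567.87839985   0.         322.38678715]
 [  0.         567.87839985 237.95850731]
 [  0.           0.           1.        ]]
```

View pics/scene0.png

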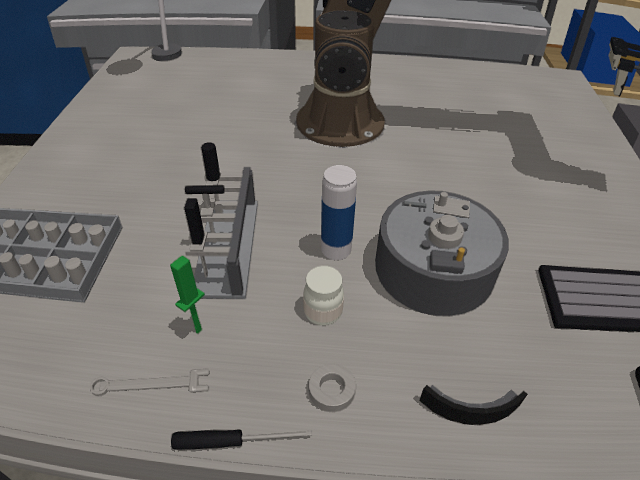

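View pics/side0.png

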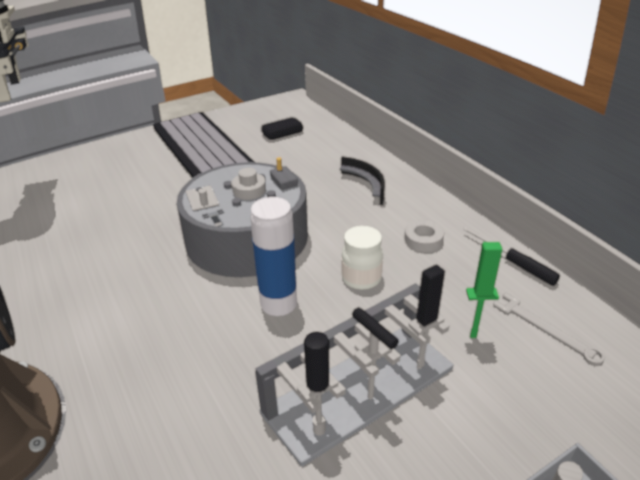

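The scene view shows the rack at left, with the spoon's black slab handle at (193,222). The T bar is at (205,189), the round handle at (210,160), and the green look-alike at (185,285). The brake is at (442,245), with its cover and knob at (450,205). The side view shows the spoon at (430,295) and the cover at (203,197).

```bash
cat > m1.py <<'E'
from h import *
for n in("scene","side"):
    f=np.load(f"{n}0.npz"); p,d=f["p"],f["d"]; m={k:f[k] for k in("mtx","D","R","t")}
    W=cloud(d,m); x,y,z=W[...,0],W[...,1],W[...,2]
    def reg(u0,u1,v0,v1):
        k=np.zeros((480,640),bool); k[v0:v1,u0:u1]=1; return k
    R=dict(scene=dict(brake=(370,515,180,315),rack=(180,262,160,300),spoon=(180,206,192,250),can=(315,360,160,262),jar=(300,348,262,325)),
           side=dict(brake=(170,315,150,275),rack=(250,460,280,460),spoon=(412,445,262,330),can=(245,300,195,315),jar=(338,388,225,290)))[n]
    print(n)
    k=reg(*R["brake"])&(abs(z-.097)<.004); P=W[k][:,:2]
    (c,r)=cv2.minEnclosingCircle(P.astype(np.float32)); print(" plate",c,r,np.median(W[k][:,2]),k.sum())
    k2=reg(*R["brake"])&(abs(z-.137)<.004); print(" 137 pts",k2.sum())
    lab=cv2.connectedComponents(k2.astype(np.uint8))[1]
    for i in range(1,lab.max()+1):
        q=W[lab==i]
        if len(q)>15: print("  comp",len(q),np.median(q,0).round(4),(q.max(0)-q.min(0)).round(3),cv2.minAreaRect(q[:,:2].astype(np.float32)))
    k=reg(*R["rack"])&(abs(z-.100)<.005); q=W[k]; 
    print(" rack100",len(q),cv2.minAreaRect(q[:,:2].astype(np.float32)))
    k=reg(*R["rack"])&(z>.108); lab=cv2.connectedComponents(k.astype(np.uint8))[1]
    for i in range(1,lab.max()+1):
        q=W[lab==i]
        if len(q)>60: print("  tall",len(q),np.median(q,0).round(4),q.max(0).round(3),cv2.minAreaRect(q[:,:2].astype(np.float32)))
    for a in("can","jar"):
        k=reg(*R[a]); zz=z[k]; top={"can":.185,"jar":.085}[a]; q=W[k&(abs(z-top)<.006)]; print(" ",a,np.median(q,0).round(3), q.min(0).round(3),q.max(0).round(3))
    # orthographic top view
    S=1000; img=np.zeros((500,900,3),np.uint8)
E
python3 m1.py
```

```text
scene
 plate (0.5037321448326111, 0.2063729166984558) 0.1161700114607811 0.09720202738002051 6750
 137 pts 233
  comp 197 [0.5205 0.205  0.1368] [0.032 0.03  0.006] ((0.518380880355835, 0.20584800839424133), (0.030558524653315544, 0.031460098922252655), 67.0295181274414)
  comp 36 [0.5883 0.2179 0.1368] [0.011 0.01  0.006] ((0.5878921151161194, 0.21852076053619385), (0.010373899713158607, 0.009853733703494072), 7.443817138671875)
 rack100 1955 ((0.5276685953140259, -0.19754762947559357), (0.34074389934539795, 0.08959630876779556), 5.370784282684326)
  tall 295 [ 0.4139 -0.2284  0.1328] [ 0.42  -0.218  0.158] ((0.41070494055747986, -0.2304263710975647), (0.018599985167384148, 0.02836017683148384), 14.212566375732422)
  tall 443 [ 0.4915 -0.2203  0.1481] [ 0.499 -0.186  0.156] ((0.489310085773468, -0.2209077626466751), (0.01600034162402153, 0.06892109662294388), 7.386813640594482)
  tall 656 [ 0.5861 -0.2125  0.1582] [ 0.591 -0.206  0.192] ((0.5754646062850952, -0.21622422337532043), (0.03022807464003563, 0.018901951611042023), 3.94429349899292)
  tall 515 [ 0.6917 -0.1981  0.1428] [ 0
[... 937 characters left out ...]
87897, 0.09125857800245285), 4.9852728843688965)
  tall 1019 [ 0.5637 -0.2238  0.1464] [ 0.587 -0.207  0.186] ((0.5693802833557129, -0.22163622081279755), (0.016909409314393997, 0.029978975653648376), 57.6644287109375)
  tall 881 [ 0.4823 -0.2257  0.1495] [ 0.496 -0.188  0.154] ((0.48542413115501404, -0.22210882604122162), (0.016982851549983025, 0.07039174437522888), 5.765267372131348)
  tall 1434 [ 0.397  -0.2405  0.1573] [ 0.414 -0.218  0.183] ((0.4009164869785309, -0.23234127461910248), (0.027131740003824234, 0.027644993737339973), 3.482353925704956)
  can [0.47  0.013 0.184] [ 0.444 -0.012  0.179] [0.499 0.044 0.187]
  jar [ 0.619 -0.001  0.085] [ 0.592 -0.029  0.079] [0.651 0.034 0.088]
```

```bash
python3 -m crank '[[[0.022,-0.037,0.012],[0,0,0],-0.45],[[0.022,-0.037,0.012],[0,0,0],-0.45],[[0.022,-0.037,0.012],[0,0,0],-0.45],[[0.022,-0.037,0.012],[0,0,0],-0.45],[[0.022,-0.037,0.012],[0,0,0],-0.45],[[0.022,-0.037,0.012],[0,0,0],-0.45],[[0.022,-0.037,0.012],[0,0,0],-0.45],[[0.022,-0.037,0.012],[0,0,0],-0.45],[[0.022,-0.037,0.012],[0,0,0],-0.45],[[0.022,-0.037,0.012],[0,0,0],-0.45],[[0.022,-0.037,0.012],[0,0,0],-0.45],[[0,0,0],[0,0,0],-0.45]]'
python3 - <<'E'
from h import *
o=ctrl.get_obs(); print(o["tool_pos"],o["orientation"],o["joint_pos"],o["opening"])
p,d,m=snap("wrist"); cv2.imwrite("pics/w0.png",p); np.savez("w0.npz",p=p,d=d,**{k:np.array(m[k]) for k in m})
print("cam",-np.array(m["R"]).T@np.array(m["t"]).reshape(3),m["R"][2])
E
```

```text
clock: 1.3
tool_pos: [0.4246, 0.2401, 0.3377]
orientation: [-179.9, -0.1, -15.7]
force: [0.2, 0.7, -1.1]
opening: 0.0239
gripper_force: 0.0
[0.42457928 0.24008627 0.33767512] [-1.79903627e+02 -1.03877939e-01 -1.57483494e+01] [ 5.26969223e+01 -1.14913342e+00 -8.84328137e+00  6.17815364e-02
 -8.21780591e+01  2.15464758e+01] 0.023863263739320684
cam [0.50220498 0.21823592 0.51871152] [-0.28518588  0.08244104 -0.95492015]
```

View pics/w0.png

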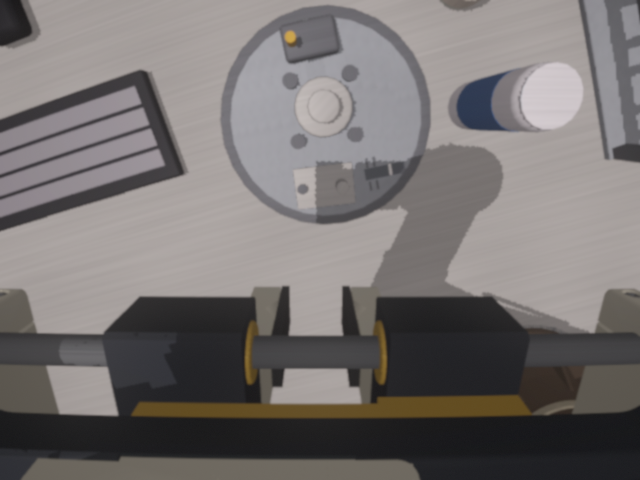

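The wrist view shows the brake centre near (325,113), hub (323,106), block (310,38), cover pin (302,187), knob (342,184), and the pointer window (385,172).

```bash
cat >> h.py <<'E'
def ray(uv,m,z):
    uv=np.array(uv,float).reshape(-1,1,2)
    n=cv2.undistortPoints(uv,np.array(m["mtx"]),np.array(m["D"])).reshape(-1,2)
    R=np.array(m["R"]);t=np.array(m["t"]).reshape(3)
    D=np.c_[n,np.ones(len(n))]@R; C=-R.T@t
    return C+D*((z-C[2])/D[:,2])[:,None]
def ortho(p,m,z,c,yaw,half,ppm):
    # view in a frame at c rotated yaw: image right=+x, up=+y ; half m, ppm px per m
    N=int(2*half*ppm); j,i=np.meshgrid(np.arange(N),np.arange(N)); a=(j-N/2)/ppm; b=(N/2-i)/ppm
    X=c[0]+a*np.cos(yaw)-b*np.sin(yaw); Y=c[1]+a*np.sin(yaw)+b*np.cos(yaw)
    q=proj(np.stack([X,Y,np.full_like(X,z)],-1).reshape(-1,3),m).reshape(N,N,2).astype(np.float32)
    return cv2.remap(p,q[...,0],q[...,1],cv2.INTER_CUBIC)
def load(n):
    f=np.load(n); return f["p"],f["d"],{k:f[k] for k in("mtx","D","R","t")}
E
python3 - <<'E'
from h import *
from scipy.optimize import least_squares
p,d,m=load("w0.npz"); W=cloud(d,m); z=W[...,2]
v,u=np.mgrid[0:480,0:640]; reg=(u>215)&(u<440)&(v<230)
k=(reg&(abs(z-.097)<.006)).astype(np.uint8)
c=max(cv2.findContours(k,cv2.RETR_EXTERNAL,cv2.CHAIN_APPROX_NONE)[0],key=cv2.contourArea).reshape(-1,2)
X=ray(c,m,.097)[:,:2]
f=least_squares(lambda a:np.hypot(*(X-a[:2]).T)-a[2],[.504,.206,.115],loss='soft_l1',f_scale=.001); print("circle",f.x)
for nm,px,h in(("pin",(302,187),.105),("knob",(342,184),.126),("hub",(323,106),.137),("blk",(310,38),.137)):
    print(nm,z[px[1],px[0]],ray(px,m,h).round(4))
hz=lambda a,b:W[reg&(z>a)&(z<b)]
for a,b in((.11,.121),(.121,.131),(.131,.1345),(.1345,.140),(.14,.17)):
    kk=(reg&(z>a)&(z<b)).astype(np.uint8); n,l,s,ce=cv2.connectedComponentsWithStats(kk)
    for i in range(1,n):
        if s[i,4]>20: q=W[l==i]; print((a,b),s[i],q.mean(0).round(4),np.median(q[:,2]))
c0=f.x[:2]; C=np.array([ .504,.206])
blk=ray((310,38),m,.137)[0,:2]; yaw=np.arctan2(*(blk-c0)[::-1]); print("yaw",np.degrees(yaw))
I=ortho(p,m,.1,c0+np.array([[np.cos(yaw),-np.sin(yaw)],[np.sin(yaw),np.cos(yaw)]])@[-.065,-.01],yaw,.07,4000)
cv2.imwrite("pics/o0.png",I)
E
```

```text
circle [0.50235639 0.20809276 0.11369682]
pin 0.10486116348369988 [[0.4425 0.2515 0.105 ]]
knob 0.12636800914129429 [[0.4372 0.2082 0.126 ]]
hub 0.136430101251187 [[0.5175 0.2072 0.137 ]]
blk 0.1143244758635626 [[0.579  0.2028 0.137 ]]
(0.11, 0.121) [ 279   15   61   48 2028] [0.5833 0.2015 0.1146] 0.11473413586482423
(0.11, 0.121) [ 294   76   59   61 1928] [0.5177 0.2069 0.1188] 0.11890912949508271
(0.121, 0.131) [286  40  10   6  22] [0.5818 0.2208 0.1256] 0.125703231216187
(0.121, 0.131) [336 181  14  14 138] [0.4338 0.2087 0.1259] 0.12599522365404228
(0.1345, 0.14) [285  31  11  12  98] [0.5854 0.2206 0.1372] 0.13723745347353206
(0.1345, 0.14) [308  90  32  33 836] [0.5175 0.2068 0.1369] 0.13692994424641408
yaw -3.9656208809786495
```

View pics/o0.png

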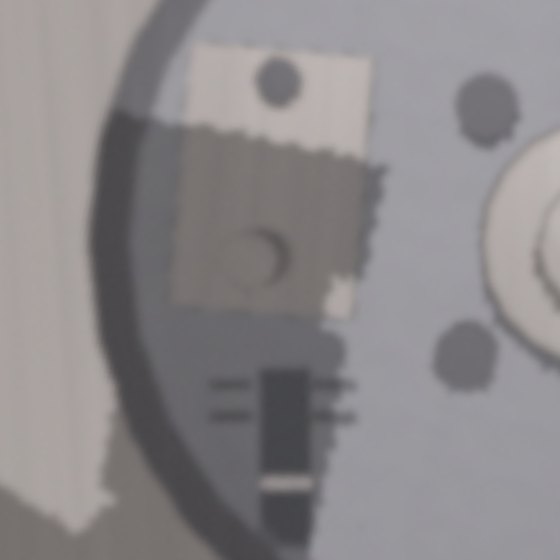

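The pointer stands at brake y ≈ -61, so the wheel is at about -1.75 rad. The cover is at about 0.1 rad and the brake yaw about -4°. Next I straddle the knob.

```bash
python3 -m crank '[[[0.001,-0.003,-0.0195],[0,0,-8.4],-0.35],[[0.001,-0.003,-0.0195],[0,0,-8.4],-0.35],[[0.001,-0.003,-0.0195],[0,0,-8.4],-0.35],[[0.001,-0.003,-0.0195],[0,0,-8.4],-0.35],[[0.001,-0.003,-0.0195],[0,0,-8.4],-0.35],[[0.001,-0.003,-0.0195],[0,0,-8.4],-0.35],[[0.001,-0.003,-0.0195],[0,0,-8.4],-0.35],[[0.001,-0.003,-0.0195],[0,0,-8.4],-0.35],[[0.001,-0.003,-0.0195],[0,0,-8.4],-0.35],[[0.001,-0.003,-0.0195],[0,0,-8.4],-0.35],[[0,-0.001,0],[0,0,0],-0.35],[[0,0,0],[0,0,0],-0.35]]'
python3 - <<'E'
from h import *
p,d,m=snap("wrist"); cv2.imwrite("pics/w1.png",p); np.savez("w1.npz",p=p,d=d,**{k:np.array(m[k]) for k in m})
W=cloud(d,m); z=W[...,2]; v,u=np.mgrid[0:480,0:640]
for a,b in((.103,.107),(.123,.129)):
    kk=((z>a)&(z<b)).astype(np.uint8); n,l,s,ce=cv2.connectedComponentsWithStats(kk)
    for i in range(1,n):
        if s[i,4]>30: q=W[l==i]; print((a,b),s[i],q.mean(0).round(4))
E
```

```text
clock: 2.55
tool_pos: [0.4323, 0.2126, 0.1408]
orientation: [180.0, -0.1, -99.2]
force: [0.0, 0.5, 0.8]
opening: 0.0282
gripper_force: 0.0
(0.103, 0.107) [112 211  28  27 557] [0.5427 0.1714 0.105 ]
(0.103, 0.107) [213 210  27  27 561] [0.4816 0.1809 0.1051]
(0.103, 0.107) [157 225  72  58 212] [0.498  0.1906 0.105 ]
(0.103, 0.107) [ 46 237  71  76 378] [0.5697 0.1962 0.105 ]
(0.103, 0.107) [303 243  21   8  42] [0.4322 0.2033 0.1049]
(0.103, 0.107) [303 309  19  17 225] [0.4401 0.2514 0.105 ]
(0.123, 0.129) [300 254  25  25 459] [0.4333 0.2082 0.1259]
(0.123, 0.129) [147 259  51  37 253] [0.5072 0.1988 0.126 ]
(0.123, 0.129) [ 60 312  20  17 129] [0.5819 0.219  0.1259]
```

View pics/w1.png

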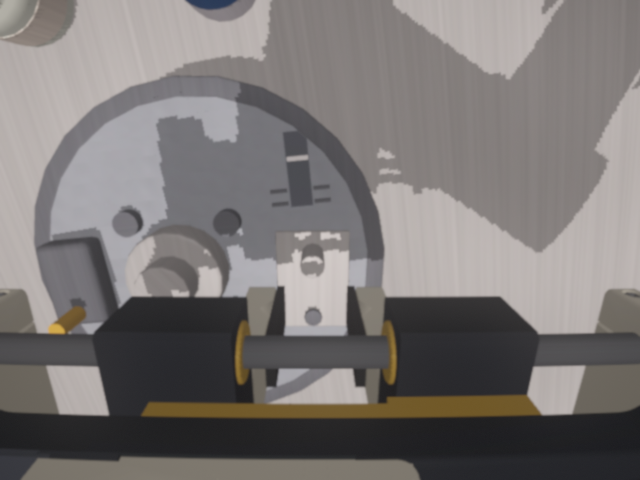

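Knob measured at (0.4333,0.2082) and pin at (0.4401,0.2514), which is the given 44 mm radius. I'll lower over the knob and swing the cover.

```bash
python3 -m crank '[[[0.001,-0.004,-0.011],[0,0,0],-0.35],[[0,0,-0.011],[0,0,0],-0.35],[[0,0,-0.011],[0,0,0],-0.55],[[0,0,0],[0,0,0],-0.55],[[0,0,0],[0,0,0],-0.55]]'
python3 -m crank '[[[-0.0063,0.0015,0],[0,0,-8.41],-0.55],[[-0.006,0.0024,0],[0,0,-8.41],-0.55],[[-0.0056,0.0032,0],[0,0,-8.41],-0.55],[[-0.0051,0.004,0],[0,0,-8.41],-0.55],[[-0.0044,0.0047,0],[0,0,-8.41],-0.55],[[-0.0037,0.0053,0],[0,0,-8.41],-0.55],[[-0.0029,0.0058,0],[0,0,-8.41],-0.55],[[-0.002,0.0061,0],[0,0,-8.41],-0.55],[[-0.0011,0.0063,0],[0,0,-8.41],-0.55],[[-0.0001,0.0065,0],[0,0,-8.41],-0.55],[[0.0008,0.0064,0],[0,0,-8.41],-0.55],[[0.0006,0.0025,0],[0,0,0],-0.55]]'
python3 -m crank '[[[0,0,0],[0,0,0],-0.55]]'
```

```text
clock: 3.1
tool_pos: [0.4335, 0.2082, 0.1075]
orientation: [180.0, -0.1, -99.5]
force: [-0.3, 0.3, 0.1]
opening: 0.0202
gripper_force: 0.0
clock: 4.3
tool_pos: [0.3981, 0.2639, 0.1083]
orientation: [179.9, 0.0, 167.9]
force: [1.1, -0.6, -0.0]
opening: 0.0203
gripper_force: 0.0
clock: 4.4
tool_pos: [0.398, 0.2634, 0.1081]
orientation: [180.0, 0.0, 168.3]
force: [-0.6, -0.5, -0.4]
opening: 0.0198
gripper_force: 0.0
```

```bash
python3 -m crank '[[[0.0004,0.0015,0],[0,0,0],-0.55],[[0.0003,0.001,0],[0,0,0],-0.55],[[0,0,0],[0,0,0],-0.55]]'
python3 -m crank '[[[-0.0004,-0.0015,0],[0,0,0],-0.45],[[0,0,0.02],[0,0,0],-0.45],[[0,0,0.04],[0,0,0],1],[[0,0,0.05],[0,0,0],1],[[0,0,0.05],[0,0,0],1],[[0,0,0.02],[0,0,0],1]]'
python3 - <<'E'
from h import *
print(ctrl.get_obs()["joint_pos"].round(1))
p,d,m=snap("wrist"); np.savez("w2.npz",p=p,d=d,**{k:np.array(m[k]) for k in m})
W=cloud(d,m); z=W[...,2]; v,u=np.mgrid[0:480,0:640]
for a,b in((.1035,.1065),(.123,.129),(.05,.094)):
    kk=((z>a)&(z<b)&(abs(W[...,0]-.43)<.07)&(abs(W[...,1]-.23)<.06)).astype(np.uint8); n,l,s,ce=cv2.connectedComponentsWithStats(kk)
    for i in range(1,n):
        if s[i,4]>30: q=W[l==i]; print((a,b),s[i],q.mean(0).round(4))
cv2.imwrite("pics/w2.png",p)
E
```

```text
clock: 4.7
tool_pos: [0.3985, 0.2655, 0.1079]
orientation: [180.0, 0.0, 168.0]
force: [-0.5, 0.7, -1.0]
opening: 0.0198
gripper_force: 0.0
clock: 5.3
tool_pos: [0.3994, 0.2649, 0.2932]
orientation: [179.7, 0.2, 168.0]
force: [0.0, 0.8, -1.2]
opening: 0.0506
gripper_force: 0.0
[ 5.720e+01 -1.400e+00 -1.470e+01  1.000e-01 -7.630e+01 -1.592e+02]
(0.1035, 0.1065) [305 242  11  11  88] [0.4404 0.2522 0.1051]
(0.1035, 0.1065) [305 286  14  14 150] [0.4917 0.2429 0.1051]
(0.123, 0.129) [260 249  14  14 149] [0.4332 0.2094 0.1259]
(0.05, 0.094) [226 196 116  26 822] [0.3976 0.2377 0.0732]
```

View pics/w2.png

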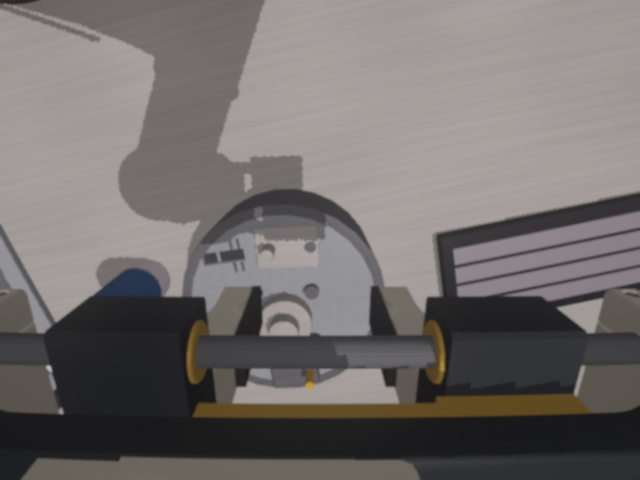

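The picture shows the cover unmoved: knob still at (267,255), pin at (310,247). I need to find out why the fingers missed it.

Run:
```python
from h import *
from scipy.spatial.transform import Rotation as R
for n,tp,yaw in(("w1.npz",[.4323,.2126,.1408],-99.2),("w2.npz",[.3994,.2649,.2932],168)):
    p,d,m=load(n); Rt=R.from_euler('xyz',[180,0,yaw],degrees=True).as_matrix()
    tp=np.array(tp)
    C=-m["R"].T@m["t"].reshape(3)
    print("cam in tool",(Rt.T@(C-tp)).round(4),"opt axis in tool",(Rt.T@m["R"][2]).round(3))
    print("tcp px",proj([tp,tp-.0188*Rt[:,2],tp+Rt@[0,.03,0]],m).round(0).tolist())
    W=cloud(d,m)
    for uv in((262,330),(275,300),(380,330),(265,370),(375,300),(390,330)): print(uv,d[uv[1],uv[0]].round(3),(Rt.T@(W[uv[1],uv[0]]-tp)).round(3), end=' ')
    print()
```

```text
cam in tool [ 8.06e-02  1.00e-04 -1.81e-01] opt axis in tool [-0.298  0.001  0.955]
tcp px [[315.0, 284.0], [315.0, 300.0], [372.0, 284.0]]
(262, 330) 0.133 [ 0.01  -0.019 -0.064] (275, 300) 0.158 [ 0.009 -0.017 -0.037] (380, 330) 0.131 [ 0.011  0.023 -0.065] (265, 370) 0.132 [-0.003 -0.018 -0.069] (375, 300) 0.155 [ 0.011  0.025 -0.041] (390, 330) 0.087 [ 0.035  0.018 -0.104] 
cam in tool [ 0.0819 -0.0008 -0.1805] opt axis in tool [-0.302  0.007  0.953]
tcp px [[314.0, 285.0], [315.0, 301.0], [371.0, 285.0]]
(262, 330) 0.403 [-0.133 -0.056  0.174] (275, 300) 0.399 [-0.1   -0.042  0.181] (380, 330) 0.146 [ 0.004  0.026 -0.052] (265, 370) 0.444 [-0.201 -0.058  0.196] (375, 300) 0.159 [ 0.01   0.026 -0.037] (390, 330) 0.135 [ 0.01   0.027 -0.062]
```

```bash
python3 -m crank '[[[0.0031,-0.0051,-0.013],[0,0,8.4],-0.2],[[0.0031,-0.0051,-0.013],[0,0,8.4],-0.2],[[0.0031,-0.0051,-0.013],[0,0,8.4],-0.2],[[0.0031,-0.0051,-0.013],[0,0,8.4],-0.2],[[0.0031,-0.0051,-0.013],[0,0,8.4],-0.2],[[0.0031,-0.0051,-0.013],[0,0,8.4],-0.2],[[0.0031,-0.0051,-0.013],[0,0,8.4],-0.2],[[0.0031,-0.0051,-0.013],[0,0,8.4],-0.2],[[0.0031,-0.0051,-0.013],[0,0,8.4],-0.2],[[0.0031,-0.0051,-0.013],[0,0,8.4],-0.2],[[0.0031,-0.0051,-0.013],[0,0,8.4],-0.2],[[0,0,0],[0,0,0],-0.2]]'
python3 - <<'E'
from h import *
print(ctrl.get_obs()["tool_pos"])
p,d,m=snap("wrist"); W=cloud(d,m); z=W[...,2]
for a,b in((.1035,.1065),(.123,.129)):
    kk=((z>a)&(z<b)&(abs(W[...,0]-.43)<.07)&(abs(W[...,1]-.23)<.06)).astype(np.uint8); n,l,s,ce=cv2.connectedComponentsWithStats(kk)
    for i in range(1,n):
        if s[i,4]>30: q=W[l==i]; print((a,b),s[i],q.mean(0).round(4))
E
python3 -m crank '[[[0,0,-0.02],[0,0,0],-0.2],[[0,0,-0.02],[0,0,0],-0.2],[[0,0,0],[0,0,0],-0.2]]'
python3 - <<'E'
from h import *
p,d,m=snap("wrist"); q,_,ms=snap("side"); 
c=proj([[.434,.209,.12]],ms)[0].astype(int); s=q[c[1]-60:c[1]+60,c[0]-60:c[0]+60]
I=np.hstack([p[140:440,160:460],cv2.resize(s,(300,300))]); cv2.imwrite("pics/w3.png",I)
E
```

```text
clock: 6.55
tool_pos: [0.4312, 0.2065, 0.143]
orientation: [179.9, -0.2, -99.5]
force: [-0.4, -0.2, 0.6]
opening: 0.035
gripper_force: 0.0
[0.43118374 0.20647337 0.14299246]
(0.1035, 0.1065) [214 221  27  25 518] [0.4818 0.1809 0.1051]
(0.1035, 0.1065) [200 241  29  37  84] [0.4918 0.1947 0.1051]
(0.1035, 0.1065) [305 316  17  16 209] [0.44   0.2516 0.105 ]
(0.123, 0.129) [300 263  24  24 446] [0.4333 0.2081 0.1259]
clock: 6.9
tool_pos: [0.431, 0.2072, 0.1035]
orientation: [179.9, -0.1, -99.9]
force: [0.2, -0.2, -0.2]
opening: 0.035
gripper_force: 0.0
```

View pics/w3.png

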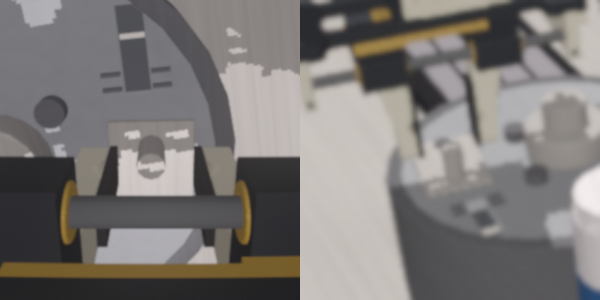

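The side crop shows the fingertips ending above the knob's base (fingers at (405,150) and (487,140), base at 180). I'll measure how low the fingertips really are.

Run:
```python
from h import *
from scipy.spatial.transform import Rotation as R
o=ctrl.get_obs(); tp=o["tool_pos"]; Rt=R.from_euler('xyz',o["orientation"],degrees=True).as_matrix()
for n in("wrist","side","scene"):
    p,d,m=snap(n); T=(cloud(d,m)-tp)@Rt
    k=(abs(T[...,0])<.014)&(abs(T[...,1])<.045)&(T[...,2]<.012)&(T[...,2]>-.08)
    q=T[k]; print(n,k.sum())
    for y0 in range(-45,45,6):
        s=q[(q[:,1]*1000>=y0)&(q[:,1]*1000<y0+6)]
        if len(s)>3: print(y0,len(s),np.histogram(s[:,2]*1000,bins=range(-80,20,10))[0].tolist(), "x",(s[:,0].min()*1000).round(),(s[:,0].max()*1000).round())
```

```text
wrist 11832
-45 411 [0, 0, 0, 0, 0, 0, 0, 0, 407] x -12.0 14.0
-39 374 [0, 0, 0, 2, 6, 1, 0, 0, 365] x -6.0 14.0
-33 819 [0, 32, 105, 148, 133, 39, 0, 0, 358] x -5.0 14.0
-27 1318 [182, 223, 190, 196, 156, 41, 0, 0, 327] x -12.0 14.0
-21 1507 [9, 298, 175, 184, 171, 122, 0, 0, 548] x -14.0 14.0
-15 569 [0, 0, 0, 0, 0, 0, 0, 0, 567] x -14.0 14.0
-9 599 [0, 0, 0, 0, 0, 136, 106, 68, 289] x -10.0 14.0
-3 736 [0, 0, 0, 0, 0, 255, 171, 88, 221] x -8.0 14.0
3 575 [0, 0, 0, 0, 0, 69, 62, 45, 399] x -14.0 14.0
9 575 [0, 0, 0, 0, 0, 0, 0, 0, 575] x -14.0 14.0
15 1443 [4, 268, 161, 162, 170, 112, 0, 0, 565] x -14.0 14.0
21 1326 [189, 222, 190, 196, 155, 46, 0, 0, 325] x -12.0 14.0
27 856 [0, 41, 123, 159, 134, 36, 0, 0, 361] x -6.0 14.0
33 385 [0, 0, 0, 5, 16, 3, 0, 0, 361] x -6.0 14.0
39 339 [0, 0, 0, 0, 0, 0, 0, 0, 336] x -12.0 14.0
side 1253
-45 31 [2, 0, 0, 0, 0, 0, 0, 0, 17] x -14.0 13.0
-39 73 [15, 17, 10, 2, 3, 0, 0, 0, 19] x -12.0 14.0
-33 133 [18, 21, 18, 19, 17, 10, 0, 0, 18] x -14.0 14.0
-27 137 [25, 20, 18, 21, 19, 8, 0, 0, 25] x -10.0 14.0
-21 138 [3, 29, 19, 19, 18, 14, 0, 0, 33]
[... 301 characters left out ...]
14.0
21 142 [20, 22, 16, 21, 20, 5, 0, 0, 33] x -13.0 14.0
27 139 [17, 21, 20, 17, 23, 12, 0, 0, 23] x -14.0 14.0
33 81 [20, 15, 9, 2, 1, 0, 0, 0, 32] x -14.0 14.0
39 33 [2, 0, 0, 0, 0, 0, 0, 0, 29] x -13.0 13.0
scene 370
-39 95 [0, 0, 0, 38, 32, 10, 0, 0, 14] x -11.0 13.0
-33 66 [0, 0, 0, 6, 21, 17, 0, 0, 19] x -12.0 13.0
-27 54 [0, 0, 0, 0, 1, 0, 0, 0, 52] x -14.0 14.0
-21 35 [0, 0, 0, 0, 0, 0, 0, 0, 34] x -13.0 13.0
-15 35 [0, 0, 0, 0, 0, 0, 0, 4, 31] x -13.0 14.0
-9 42 [0, 0, 0, 0, 0, 0, 0, 11, 31] x -14.0 12.0
-3 15 [0, 0, 0, 0, 0, 0, 0, 0, 15] x -14.0 13.0
3 7 [0, 0, 0, 0, 0, 0, 0, 0, 7] x -8.0 13.0
9 5 [0, 0, 0, 0, 0, 0, 0, 0, 5] x 10.0 14.0
27 7 [0, 0, 0, 0, 0, 0, 0, 0, 7] x 9.0 13.0
```

The fingertips end about 23 mm behind the reported TCP, at both 20 and 35 mm opening, so earlier they skimmed just over the knob. I'll go 20 mm lower and grip to confirm.

```bash
python3 -m crank '[[[0.002,0.001,-0.01],[0,0,0],-0.2],[[0,0,-0.008],[0,0,0],-0.2],[[0,0,0],[0,0,0],-1],[[0,0,0],[0,0,0],-1],[[0,0,0],[0,0,0],-1],[[0,0,0],[0,0,0],-1]]'
python3 - <<'E'
from h import *
from scipy.spatial.transform import Rotation as R
o=ctrl.get_obs(); tp=o["tool_pos"]; Rt=R.from_euler('xyz',o["orientation"],degrees=True).as_matrix()
for n in("wrist","side"):
    p,d,m=snap(n); T=(cloud(d,m)-tp)@Rt
    k=(abs(T[...,0])<.014)&(abs(abs(T[...,1])-.018)<.01)&(T[...,2]<.012)&(T[...,2]>-.08)
    print(n,np.histogram(T[k][:,2]*1000,bins=range(-60,20,4))[0].tolist())
E
```

```text
clock: 7.75
tool_pos: [0.4342, 0.209, 0.087]
orientation: [-180.0, 0.0, -99.6]
force: [-0.2, -0.2, -0.7]
opening: 0.0131
gripper_force: 30.0
wrist [181, 137, 114, 161, 289, 204, 277, 239, 94, 11, 85, 980, 536, 0, 0, 0, 0, 0, 0]
side [42, 44, 33, 38, 42, 38, 33, 41, 30, 5, 3, 108, 55, 5, 0, 0, 0, 0, 0]
```

Gripped (13 mm, 30 N). Now the arc.

```bash
python3 -m crank '[[[-0.0063,0.0015,0],[0,0,-8.41],-1],[[-0.006,0.0024,0],[0,0,-8.41],-1],[[-0.0056,0.0032,0],[0,0,-8.41],-1],[[-0.0051,0.004,0],[0,0,-8.41],-1],[[-0.0044,0.0047,0],[0,0,-8.41],-1],[[-0.0037,0.0053,0],[0,0,-8.41],-1],[[0,0,0],[0,0,0],-1]]'
python3 -m crank '[[[-0.0029,0.0058,0],[0,0,-8.41],-1],[[-0.002,0.0061,0],[0,0,-8.41],-1],[[-0.0011,0.0063,0],[0,0,-8.41],-1],[[-0.0001,0.0065,0],[0,0,-8.41],-1],[[0.0006,0.005,0],[0,0,-6.5],-1],[[0,0,0],[0,0,0],-1]]'
python3 -m crank '[[[0.0003,0.001,0],[0,0,-1],-1],[[0,0,0],[0,0,0],-1]]'
```

```text
clock: 8.55
tool_pos: [0.403, 0.2303, 0.087]
orientation: [-180.0, 0.0, -150.2]
force: [2.5, -2.3, -1.6]
opening: 0.0127
gripper_force: 30.0
clock: 9.15
tool_pos: [0.3979, 0.2595, 0.0869]
orientation: [-180.0, 0.0, 169.9]
force: [3.2, -3.5, 0.8]
opening: 0.0128
gripper_force: 30.0
clock: 9.35
tool_pos: [0.3981, 0.2602, 0.0869]
orientation: [-180.0, 0.0, 169.0]
force: [4.3, -3.0, 0.3]
opening: 0.0128
gripper_force: 30.0
```

```bash
python3 -m crank '[[[0.0003,0.001,0],[0,0,-1],-1],[[0,0,0],[0,0,0],-1]]'; python3 -m crank '[[[0.0003,0.001,0],[0,0,0],-1],[[0,0,0],[0,0,0],-1]]'
python3 -m crank '[[[0.0003,0.001,0],[0,0,0],-1],[[0,0,0],[0,0,0],-1]]'
```

```text
clock: 9.55
tool_pos: [0.398, 0.2602, 0.0869]
orientation: [-179.9, -0.0, 167.9]
force: [3.5, -7.3, 3.3]
opening: 0.0129
gripper_force: 30.0
clock: 9.75
tool_pos: [0.398, 0.2603, 0.0868]
orientation: [-179.8, -0.0, 168.0]
force: [3.0, -10.3, 5.6]
opening: 0.0131
gripper_force: 30.0
clock: 9.95
tool_pos: [0.398, 0.2603, 0.0867]
orientation: [-179.7, -0.0, 168.0]
force: [3.4, -13.4, 6.6]
opening: 0.0126
gripper_force: 30.0
```

```bash
python3 -m crank '[[[-0.0009,-0.003,0],[0,0,0],-1],[[0,0,0],[0,0,0],-0.4],[[0,0,0],[0,0,0],-0.4],[[0,0,0.03],[0,0,0],0],[[0,0,0.05],[0,0,0],1],[[0,0,0.05],[0,0,0],1],[[0,-0.04,0.03],[0,0,0],1],[[0.01,-0.05,0.02],[0,0,0],1],[[0,0,0],[0,0,0],1]]'
python3 - <<'E'
from h import *
p,d,m=snap("wrist"); np.savez("w4.npz",p=p,d=d,**{k:np.array(m[k]) for k in m})
yaw=np.radians(-4); c=np.array([.5026,.2078])+np.array([[np.cos(yaw),-np.sin(yaw)],[np.sin(yaw),np.cos(yaw)]])@[-.065,-.01]
I=ortho(p,m,.097,c,yaw,.07,4000); W=cloud(d,m)
# knob, pin
z=W[...,2]
for a,b in((.1035,.1065),(.123,.129)):
    kk=((z>a)&(z<b)&(abs(W[...,0]-.42)<.07)&(abs(W[...,1]-.23)<.06)).astype(np.uint8); n,l,s,ce=cv2.connectedComponentsWithStats(kk)
    for i in range(1,n):
        if s[i,4]>30: q=W[l==i]; print((a,b),s[i],q.mean(0).round(4))
cv2.imwrite("pics/o4.png",I)
E
```

```text
clock: 10.85
tool_pos: [0.408, 0.1731, 0.2685]
orientation: [179.7, 0.2, 167.7]
force: [0.2, 1.0, -0.4]
opening: 0.0688
gripper_force: 0.0
(0.1035, 0.1065) [396 221  12  13 114] [0.4401 0.2524 0.105 ]
(0.1035, 0.1065) [392 271  15   8  72] [0.4871 0.2428 0.1052]
(0.1035, 0.1065) [330 274  16  16 184] [0.4819 0.1814 0.1051]
(0.123, 0.129) [401 178  16  16 187] [0.3968 0.2605 0.126 ]
```

View pics/o4.png

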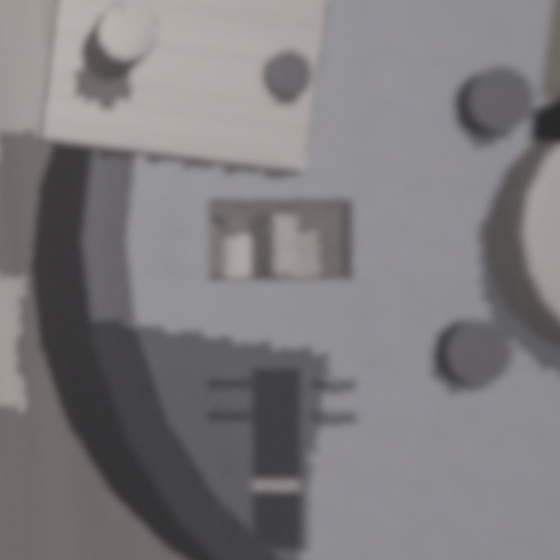

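The slot centre shows at (281,241), within 0.3 mm of my model. The cover is fully aside (1.69 rad) and the pointer is unchanged at px 486. On to the spoon.

```bash
python3 -m crank '[[[0.018,-0.0433,0.003],[0,0,1.9],1],[[0.018,-0.0433,0.003],[0,0,1.9],1],[[0.018,-0.0433,0.003],[0,0,1.9],1],[[0.018,-0.0433,0.003],[0,0,1.9],1],[[0.018,-0.0433,0],[0,0,1.9],1],[[0.018,-0.0433,0],[0,0,1.9],1],[[0.018,-0.0433,0],[0,0,1.9],1],[[0.018,-0.0433,0],[0,0,1.9],1],[[0.018,-0.0433,0],[0,0,1.9],1],[[0,0,0],[0,0,0],1]]'
python3 - <<'E'
from h import *
p,d,m=snap("wrist"); np.savez("w5.npz",p=p,d=d,**{k:np.array(m[k]) for k in m})
W=cloud(d,m); z=W[...,2]; print(-m["R"].T@m["t"].reshape(3))
def comp(mask,mn=40):
    n,l,s,ce=cv2.connectedComponentsWithStats(mask.astype(np.uint8))
    for i in range(1,n):
        if s[i,4]>mn: q=W[l==i]; print(s[i],q.mean(0).round(4),cv2.minAreaRect((q[:,:2]*1000).astype(np.float32)))
R=(abs(W[...,0]-.52)<.2)&(abs(W[...,1]+.2)<.09)
print("top190");comp(R&(abs(z-.190)<.004))
print("rack100");comp(R&(abs(z-.100)<.003))
print("shoulder106");comp(R&(abs(z-.106)<.0025),20)
cv2.imwrite("pics/w5.png",p)
E
```

```text
clock: 11.9
tool_pos: [0.5704, -0.2178, 0.2741]
orientation: [180.0, -0.2, -175.2]
force: [0.4, -0.1, -0.8]
opening: 0.0879
gripper_force: 0.0
[ 0.49021983 -0.22421788  0.45525188]
top190
[306 225  24  34 775] [ 0.5726 -0.2154  0.1896] ((573.6851806640625, -215.1945037841797), (26.41974639892578, 17.483205795288086), 4.542384624481201)
rack100
[ 293    0  103  258 8027] [ 0.4873 -0.1798  0.1   ] ((500.3901062011719, -197.64019775390625), (232.18978881835938, 88.69615173339844), 5.143075466156006)
[294  98  12  13 155] [ 0.4725 -0.2397  0.1001] ((472.47967529296875, -239.73594665527344), (10.516351699829102, 10.014765739440918), 4.37140417098999)
[297 225   9  13 116] [ 0.5912 -0.2296  0.1   ] ((591.4808349609375, -229.5828399658203), (12.537918090820312, 7.996338844299316), 4.450115203857422)
shoulder106
[303  28  26  19 361] [ 0.4189 -0.2298  0.1059] ((417.4192199707031, -229.869873046875), (13.726171493530273, 21.482059478759766), 3.957399845123291)
[306  96  25  15 343] [ 0.4705 -0.2232  0.106 ] ((470.5790100097656, -223.2395782470703), (11.888704299926758, 21.453594207763672), 5.394658088684082)
[307 131  25  16 374] [ 0.5012 -0.2192  0.106 ] ((501.0700988769531, -219.6019287109375), (13.336491584777832, 21.92161750793457), 4.8325581550598145)
[306 194  24  33 304] [ 0.5588 -0.2167  0.106 ] ((567.4168090820312, -215.3488006591797), (31.44499969482422, 21.977378845214844), 4.415580749511719)
```

View pics/w5.png

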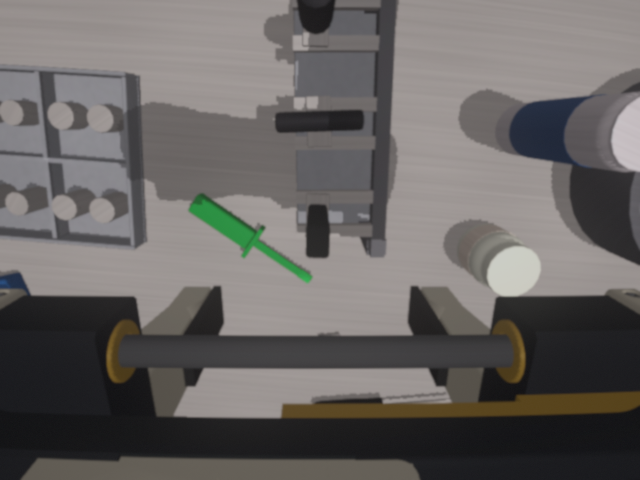

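The wrist view shows the spoon's top at (318,230), measured at (0.5737,-0.2152), yaw 4.5°, z 0.1896, 26 x 17.5 mm as described. The green look-alike is at (235,230). I'll check that it is clear, then descend.

```bash
python3 - <<'E'
from h import *
p,d,m=load("w5.npz"); W=cloud(d,m); k=(p[...,1]>100)&(p[...,2]<60)&(p[...,0]<80); q=W[k]; print(k.sum(),np.nanmin(q,0),np.nanmax(q,0),np.nanmedian(q,0))
E
python3 -m crank '[[[0.003,0.0025,-0.04],[0,0,-0.3],1],[[0,0,-0.04],[0,0,0],1],[[0,0,-0.04],[0,0,0],1],[[0,0,-0.03],[0,0,0],1],[[0,0,-0.011],[0,0,0],1],[[0,0,0],[0,0,0],1]]'
```

```text
1677 [ 0.58468405 -0.36636276  0.00835655] [ 0.67652236 -0.21614638  0.02405031] [ 0.61785287 -0.31329687  0.01865109]
clock: 12.55
tool_pos: [0.5713, -0.2108, 0.1147]
orientation: [180.0, -0.2, -175.3]
force: [0.1, -0.3, 0.9]
opening: 0.0877
gripper_force: 0.0
```

```bash
python3 -m crank '[[[0,0,0],[0,0,0],1]]'
python3 - <<'E'
from h import *
o=ctrl.get_obs(); print(o["tool_pos"])
p,d,m=snap("wrist"); W=cloud(d,m); z=W[...,2]; k=(abs(z-.19)<.004)&(abs(W[...,0]-.573)<.03)&(abs(W[...,1]+.215)<.03); q=W[k]
if len(q)>20: print(cv2.minAreaRect((q[:,:2]*1000).astype(np.float32)),q.mean(0))
E
```

```text
clock: 12.65
tool_pos: [0.5732, -0.2116, 0.1175]
orientation: [-180.0, 0.1, -175.3]
force: [-0.3, -0.6, -0.3]
opening: 0.0875
gripper_force: 0.0
[ 0.57317133 -0.21157319  0.11752719]
((572.98486328125, -215.33935546875), (26.963098526000977, 17.711074829101562), 2.7128844261169434) [ 0.57726279 -0.21517395  0.189585  ]
```

```bash
python3 -m crank '[[[0,-0.0035,-0.002],[0,0,0],1],[[0,0,0],[0,0,0],1],[[0,0,0],[0,0,0],-1],[[0,0,0],[0,0,0],-1],[[0,0,0],[0,0,0],-1],[[0,0,0],[0,0,0],-1],[[0,0,0],[0,0,0],-1]]';  python3 -m crank '[[[0,0,0],[0,0,0],-1],[[0,0,0],[0,0,0],-1]]'
```

```text
clock: 13.4
tool_pos: [0.572, -0.2155, 0.1141]
orientation: [180.0, -0.0, -175.4]
force: [0.5, 0.1, 0.5]
opening: 0.053
gripper_force: 0.0
clock: 13.6
tool_pos: [0.572, -0.2156, 0.1141]
orientation: [-180.0, -0.0, -175.4]
force: [-0.3, -0.8, 0.4]
opening: 0.0371
gripper_force: 0.0
```

```bash
python3 -m crank '[[[0,0,0],[0,0,0],-1],[[0,0,0],[0,0,0],-1],[[0,0,0],[0,0,0],-1],[[0,0,0],[0,0,0],-1]]'
python3 -m crank '[[[0,0,0.01],[0,0,0],-1],[[0,0,0.03],[0,0,0],-1],[[0,0,0.04],[0,0,0],-1],[[0,0,0.04],[0,0,0],-1],[[0,0,0.03],[0,0,0],-1],[[0,0,0],[0,0,0],-1]]'
```

```text
clock: 14.0
tool_pos: [0.572, -0.2156, 0.1141]
orientation: [-180.0, 0.0, -175.4]
force: [1.5, -1.2, 0.0]
opening: 0.0178
gripper_force: 30.0
clock: 14.6
tool_pos: [0.5741, -0.2163, 0.2702]
orientation: [-179.8, 0.5, -175.4]
force: [-0.2, -0.3, -1.1]
opening: 0.0178
gripper_force: 30.0
```

Spoon held (17.8 mm). I'll carry it over the can at z 0.32, turning +81°, to stand over the slot.

```bash
python3 -m crank '[[[0,0,0.03],[0,0,0],-1],[[-0.0136,0.0428,0.03],[0,0,8.14],-1],[[-0.0136,0.0428,0],[0,0,8.14],-1],[[-0.0136,0.0428,0],[0,0,8.14],-1],[[-0.0136,0.0428,0],[0,0,8.14],-1],[[-0.0136,0.0428,0],[0,0,8.14],-1],[[-0.0136,0.0428,0],[0,0,8.14],-1],[[-0.0136,0.0428,0],[0,0,8.14],-1],[[-0.0136,0.0428,0],[0,0,8.14],-1],[[-0.0136,0.0428,0],[0,0,8.14],-1],[[-0.0136,0.0428,0],[0,0,8.14],-1],[[0,0,0],[0,0,0],-1]]'
python3 -m crank '[[[0,0,-0.04],[0,0,0],-1],[[0,0,-0.04],[0,0,0],-1],[[0,0,-0.01],[0,0,0],-1],[[0,0,0],[0,0,0],-1]]'
cat > tip.py <<'E'
from h import *
from scipy.spatial.transform import Rotation as R
o=ctrl.get_obs(); tp=o["tool_pos"]; Rt=R.from_euler('xyz',o["orientation"],degrees=True).as_matrix(); print(tp.round(4),o["orientation"].round(1))
for n in("side","scene","wrist"):
    p,d,m=snap(n); W=cloud(d,m); T=(W-tp)@Rt
    k=(abs(T[...,0])<.013)&(abs(T[...,1])<.013)&(T[...,2]>.025)&(T[...,2]<.14)&(W[...,2]>.108)
    q=T[k]; print(n,k.sum())
    for a in(.03,.05,.07,.085,.095):
        s=q[abs(q[:,2]-a)<.007]
        if len(s)>5: print("  z",a,len(s),"x",s[:,0].min().round(4),s[:,0].max().round(4),"y",np.median(s[:,1]).round(4),s[:,1].min().round(4),s[:,1].max().round(4))
    if len(q): print("  zmax",np.percentile(q[:,2],[50,90,99,100]).round(4))
E
python3 tip.py
```

```text
clock: 15.8
tool_pos: [0.4352, 0.2131, 0.3213]
orientation: [179.9, 0.0, -93.5]
force: [-0.9, -0.2, -1.6]
opening: 0.0176
gripper_force: 30.0
clock: 16.2
tool_pos: [0.4365, 0.2082, 0.231]
orientation: [179.9, -0.2, -94.1]
force: [0.3, 0.0, -1.4]
opening: 0.0176
gripper_force: 30.0
[0.4365 0.2082 0.231 ] [179.9  -0.2 -94.1]
side 144
  z 0.03 23 x -0.0034 0.0074 y 0.0016 -0.0012 0.0044
  z 0.05 26 x -0.0066 0.0047 y 0.0017 -0.0013 0.0031
  z 0.07 26 x -0.0069 0.0055 y 0.0018 -0.0012 0.003
  z 0.085 26 x -0.0107 0.0079 y 0.0012 -0.0021 0.0027
  z 0.095 20 x -0.0107 0.0079 y 0.0015 -0.0015 0.0027
  zmax [0.0614 0.0913 0.0985 0.0997]
scene 202
  z 0.03 36 x -0.0064 0.0046 y -0.0035 -0.0071 -0.0002
  z 0.05 42 x -0.006 0.0045 y -0.0037 -0.0072 0.0011
  z 0.07 33 x -0.0052 0.0029 y -0.003 -0.0054 0.0004
  z 0.085 40 x -0.008 0.004 y -0.003 -0.0054 -0.0001
  z 0.095 29 x -0.008 0.0041 y -0.0029 -0.0054 0.0001
  zmax [0.0587 0.0906 0.0962 0.0978]
wrist 77
  z 0.07 35 x 0.0011 0.0019 y -0.0018 -0.0034 0.0003
  z 0.085 35 x 0.0013 0.0031 y -0.0019 -0.0035 0.0003
  z 0.095 13 x 0.0013 0.0027 y -0.0012 -0.0035 0.0004
  zmax [0.0781 0.0901 0.0937 0.0951]
```

Run:
```python
from h import *
y=np.radians(-4); Rb=np.array([[np.cos(y),-np.sin(y)],[np.sin(y),np.cos(y)]])
for n in("w4.npz",):
    p,d,m=load(n); W=cloud(d,m); q=(W[...,:2]-[.438,.2121])@Rb*1000; z=(.097-W[...,2])*1000
    k=(abs(q[...,0])<20)&(abs(q[...,1])<7)&(z<45)&(z>4)
    a=np.c_[q[k],z[k]]
    for x in range(-20,20,1):
        s=a[(a[:,0]>=x)&(a[:,0]<x+1)]
        if len(s): print(x,len(s),np.percentile(s[:,2],[10,50,90]).round(1))
    # pointer
    qp=(W[...,:2]-[.438,.2121])@Rb*1000
    kp=(abs(qp[...,0])<8)&(qp[...,1]<-28)&(qp[...,1]>-80)&(p.min(-1)>130); print("ptr",np.median(qp[kp],0),kp.sum(),(np.median(W[kp][:,2])))
```

```text
-15 2 [15. 15. 15.]
-14 10 [15.4 16.  16.7]
-13 8 [16.6 16.9 17.3]
-12 9 [18.  18.4 18.8]
-11 8 [19.4 19.8 20.8]
-10 7 [20.2 21.2 21.5]
-9 11 [22.1 22.6 23.5]
-8 7 [23.9 24.4 24.7]
-7 14 [23.4 24.4 24.8]
-6 12 [23.6 24.8 25.1]
-5 14 [23.  23.8 24.8]
-4 14 [22.3 23.1 24. ]
-3 14 [22.7 23.1 23.9]
-2 12 [22.  22.7 23.7]
-1 36 [16.3 20.2 22.6]
0 39 [ 8.9 12.7 16.1]
1 13 [ 8.3  9.2 12.7]
2 13 [8.4 9.4 9.8]
3 13 [8.5 8.9 9.5]
4 11 [8.7 8.9 9.6]
5 15 [ 7.5  9.4 10. ]
6 12 [ 9.1  9.7 10.1]
7 3 [10.  10.8 11. ]
11 1 [24.6 24.6 24.6]
12 11 [24.2 25.  26. ]
13 14 [23.6 24.6 25.9]
14 14 [22.9 24.3 25.4]
15 15 [22.5 23.4 25.3]
16 13 [21.5 22.8 23.5]
17 21 [ 4.8 21.9 23.3]
18 24 [ 4.3 20.6 22. ]
19 14 [19.5 20.7 21.5]
ptr [  7.41439447 -69.13528685] 23 0.09704129293591449
```

The depth profile in the slot shows one tooth at about +8° (tip x 1 to 7) and another at -37°, so the wheel is at about -1.82 rad. The gap at 18 mm depth runs from x=-11 to -1, so I insert at x=-5.

```bash
python3 -m crank '[[[-0.0043,0.0033,-0.012],[0,0,0],-1],[[0,0,-0.012],[0,0,0],-1],[[0,0,0],[0,0,0],-1]]'; python3 -c "
from plant import ctrl
print(ctrl.get_obs()['tool_pos'])"; python3 tip.py | head -20
```

```text
clock: 16.65
tool_pos: [0.4316, 0.2119, 0.206]
orientation: [179.9, -0.1, -94.0]
force: [-0.3, 1.3, -1.8]
opening: 0.0179
gripper_force: 30.0
[0.43156243 0.21192683 0.20604826]
[0.4316 0.2119 0.206 ] [ 1.799e+02 -1.000e-01 -9.400e+01]
side 134
  z 0.03 23 x -0.0069 0.006 y 0.002 -0.0012 0.0031
  z 0.05 25 x -0.0059 0.004 y 0.0011 -0.0011 0.0031
  z 0.07 27 x -0.0037 0.007 y 0.0012 -0.0018 0.0032
  z 0.085 28 x -0.0049 0.0082 y 0.0018 -0.0013 0.003
  z 0.095 17 x -0.006 0.0082 y 0.0018 -0.002 0.0026
  zmax [0.0607 0.0894 0.0967 0.098 ]
scene 188
  z 0.03 35 x -0.0057 0.005 y -0.0029 -0.0052 -0.0006
  z 0.05 31 x -0.0049 0.0038 y -0.0021 -0.0052 0.0012
  z 0.07 35 x -0.0062 0.0036 y -0.0023 -0.0049 0.002
  z 0.085 40 x -0.0067 0.0049 y -0.0022 -0.0063 0.0019
  z 0.095 25 x -0.0062 0.005 y -0.0023 -0.0045 -0.0001
  zmax [0.063  0.0905 0.0961 0.0974]
wrist 77
  z 0.07 30 x 0.0018 0.0029 y -0.0009 -0.0027 0.0009
  z 0.085 38 x 0.0021 0.0037 y -0.0009 -0.0028 0.001
  z 0.095 16 x 0.0024 0.0036 y -0.0009 -0.0029 0.001
  zmax [0.079  0.0912 0.095  0.0974]
```

Aligned within 1 mm. Insert, and stroke 1 (14 mm along brake +x).

```bash
python3 -m crank '[[[0,0,-0.007],[0,0,0],-1],[[0,0,-0.007],[0,0,0],-1],[[0,0,-0.007],[0,0,0],-1],[[0,0,-0.006],[0,0,0],-1],[[0,0,0],[0,0,0],-1]]'
python3 -m crank '[[[0.002,-0.0001,0],[0,0,0],-1],[[0.002,-0.0001,0],[0,0,0],-1],[[0.002,-0.0002,0],[0,0,0],-1],[[0,0,0],[0,0,0],-1]]'
```

```text
clock: 17.3
tool_pos: [0.4322, 0.2121, 0.1797]
orientation: [179.9, -0.1, -94.0]
force: [0.0, 0.9, -1.1]
opening: 0.0178
gripper_force: 30.0
clock: 17.7
tool_pos: [0.4388, 0.2122, 0.1809]
orientation: [180.0, 0.0, -94.0]
force: [-1.7, 1.0, -1.2]
opening: 0.0177
gripper_force: 30.0
```

```bash
python3 -m crank '[[[0.002,-0.0001,-0.001],[0,0,0],-1],[[0.002,-0.0002,0],[0,0,0],-1],[[0.002,-0.0001,0],[0,0,0],-1],[[0.0015,-0.0001,0],[0,0,0],-1],[[0,0,0],[0,0,0],-1]]'
cat > ptr.py <<'E'
from h import *
import sys
n=sys.argv[1]; p,d,m=snap("wrist"); np.savez(n+".npz",p=p,d=d,**{k:np.array(m[k]) for k in m})
I=ortho(p,m,.097,[.438,.2121],np.radians(-4),.09,5000)
# window strip: brake x within 3mm of slot x, y -78..-30
g=cv2.cvtColor(I,cv2.COLOR_BGR2GRAY).astype(float); N=900
for x0 in(-4,-1,2):
    s=g[:,int(450+x0*5-5):int(450+x0*5+5)].mean(1); rows=np.arange(450+150,450+400)
    print("col",x0,"ptr y",-(rows[np.argmax(s[rows])]-450)/5, s[rows].max().round(), np.median(s[rows]))
cv2.imwrite("pics/"+n+".png",cv2.resize(I[420:880,250:650],None,fx=1,fy=1))
if d is not None:
    W=cloud(d,m); y=np.radians(-4); Rb=np.array([[np.cos(y),-np.sin(y)],[np.sin(y),np.cos(y)]])
    q=(W[...,:2]-[.438,.2121])@Rb*1000; z=(.097-W[...,2])*1000
    k=(abs(q[...,0])<19)&(abs(q[...,1])<8)&(z<30)&(z>4); a=np.c_[q[k],z[k]]
    print([(x,int(np.median(s[:,2]))) for x in range(-18,19,2) for s in [a[(a[:,0]>=x)&(a[:,0]<x+2)]] if len(s)>2])
E
python3 ptr.py s1
```

```text
clock: 18.2
tool_pos: [0.4464, 0.2114, 0.1797]
orientation: [180.0, -0.0, -94.0]
force: [-1.4, -0.1, -1.3]
opening: 0.0175
gripper_force: 30.0
col -4 ptr y -57.6 171.0 80.1
col -1 ptr y -57.6 172.0 80.0
col 2 ptr y -57.4 172.0 80.0
[(-18, 25), (-16, 26), (-14, 27), (-12, 10), (-10, 10), (-8, 9), (-6, 9), (-4, 15), (-2, 22), (0, 23), (2, 23), (4, 23), (6, 12), (8, 11), (10, 13), (12, 12), (14, 13), (16, 13)]
```

View pics/s1.png

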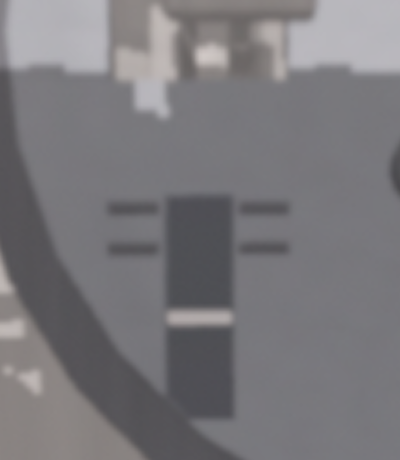

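The pointer is at row 317, that is y=-57.6, against the ticks' middle at -39.8 (rows 209 and 249). The wheel is now at about -1.48 rad and turning as planned. A little further, then a re-stroke.

```bash
python3 -m crank '[[[0.002,-0.0002,0],[0,0,0],-1],[[0.0015,-0.0001,0],[0,0,0],-1],[[0,0,0],[0,0,0],-1]]'
python3 ptr.py s2
python3 -m crank '[[[-0.003,0.0002,0],[0,0,0],-1],[[0,0,0.008],[0,0,0],-1],[[0,0,0.008],[0,0,0],-1],[[0,0,0.005],[0,0,0],-1],[[-0.01,0.0007,0],[0,0,0],-1],[[-0.0105,0.0008,0],[0,0,0],-1],[[0,0,0],[0,0,0],-1]]'; python3 -m crank '[[[0,0,0],[0,0,0],-1]]'
```

```text
clock: 18.55
tool_pos: [0.45, 0.2113, 0.18]
orientation: [-180.0, 0.0, -94.0]
force: [-2.3, 0.1, -1.4]
opening: 0.0179
gripper_force: 30.0
col -4 ptr y -56.2 173.0 80.3
col -1 ptr y -56.2 173.0 80.4
col 2 ptr y -56.0 173.0 80.2
[(-18, 22), (-16, 23), (-14, 25), (-12, 26), (-10, 25), (-8, 9), (-6, 9), (-4, 8), (-2, 12), (0, 22), (2, 23), (4, 24), (6, 23), (8, 21), (10, 12), (12, 15), (14, 13), (16, 14)]
clock: 19.3
tool_pos: [0.4246, 0.2128, 0.2008]
orientation: [180.0, 0.0, -94.0]
force: [0.3, 0.3, -1.1]
opening: 0.0179
gripper_force: 30.0
clock: 19.4
tool_pos: [0.4257, 0.2131, 0.201]
orientation: [-180.0, 0.0, -94.0]
force: [0.9, 1.7, -1.4]
opening: 0.0179
gripper_force: 30.0
```

```bash
python3 -m crank '[[[-0.0022,0.0001,0],[0,0,0],-1],[[0,0,-0.008],[0,0,0],-1],[[0,0,-0.008],[0,0,0],-1],[[0,0,-0.006],[0,0,0],-1],[[0,0,0],[0,0,0],-1]]'
python3 -m crank '[[[0.003,-0.0002,0],[0,0,0],-1],[[0.003,-0.0002,0],[0,0,0],-1],[[0.003,-0.0002,0],[0,0,0],-1],[[0.003,-0.0002,0],[0,0,0],-1],[[0.003,-0.0002,0],[0,0,0],-1],[[0.003,-0.0002,0],[0,0,0],-1],[[0.003,-0.0002,0],[0,0,0],-1],[[0.003,-0.0002,0],[0,0,0],-1],[[0,0,0],[0,0,0],-1]]'
python3 ptr.py s3
```

```text
clock: 19.9
tool_pos: [0.4235, 0.2125, 0.1774]
orientation: [179.9, -0.1, -94.0]
force: [-0.4, 0.2, -1.6]
opening: 0.0183
gripper_force: 30.0
clock: 20.8
tool_pos: [0.4486, 0.2115, 0.1789]
orientation: [-180.0, -0.0, -94.0]
force: [-1.4, -0.1, -1.1]
opening: 0.0179
gripper_force: 30.0
col -4 ptr y -47.2 172.0 80.3
col -1 ptr y -47.2 172.0 80.0
col 2 ptr y -47.2 173.0 80.0
[(-18, 23), (-16, 24), (-14, 25), (-12, 26), (-10, 25), (-8, 9), (-6, 9), (-4, 8), (-2, 15), (0, 22), (2, 22), (4, 23), (6, 23), (8, 12), (10, 10), (12, 15), (14, 13), (16, 14)]
```

Pointer at -47.2, wheel at about -0.62 rad. Last stroke, stopping short first.

```bash
python3 -m crank '[[[-0.003,0.0002,0],[0,0,0],-1],[[0,0,0.008],[0,0,0],-1],[[0,0,0.008],[0,0,0],-1],[[0,0,0.006],[0,0,0],-1],[[-0.011,0.0008,0],[0,0,0],-1],[[-0.011,0.0008,0],[0,0,0],-1],[[0,0,0],[0,0,0],-1],[[0,0,-0.008],[0,0,0],-1],[[0,0,-0.008],[0,0,0],-1],[[0,0,-0.006],[0,0,0],-1],[[0,0,0],[0,0,0],-1]]'
python3 -m crank '[[[0.003,-0.0002,0],[0,0,0],-1],[[0.003,-0.0002,0],[0,0,0],-1],[[0.003,-0.0002,0],[0,0,0],-1],[[0.003,-0.0002,0],[0,0,0],-1],[[0.003,-0.0002,0],[0,0,0],-1],[[0.002,-0.0002,0],[0,0,0],-1],[[0,0,0],[0,0,0],-1],[[0,0,0],[0,0,0],-1]]'
python3 ptr.py s4
```

```text
clock: 21.95
tool_pos: [0.4225, 0.2127, 0.1774]
orientation: [179.9, -0.1, -94.0]
force: [-0.3, 1.2, -1.4]
opening: 0.0178
gripper_force: 30.0
clock: 22.75
tool_pos: [0.4402, 0.2121, 0.1788]
orientation: [-180.0, -0.0, -94.0]
force: [-1.4, 0.4, -2.7]
opening: 0.0178
gripper_force: 30.0
col -4 ptr y -41.6 171.0 79.3
col -1 ptr y -41.6 171.0 79.2
col 2 ptr y -41.6 172.0 79.2
[(-18, 13), (-16, 12), (-14, 11), (-12, 11), (-10, 15), (-8, 18), (-6, 22), (-4, 22), (-2, 22), (0, 11), (2, 15), (4, 12), (6, 9), (8, 10), (10, 11), (12, 28), (14, 27), (16, 26), (18, 25)]
```

```bash
python3 -m crank '[[[0.0015,-0.0001,0],[0,0,0],-1],[[0.001,-0.0001,0],[0,0,0],-1],[[0,0,0],[0,0,0],-1],[[0,0,0],[0,0,0],-1]]'
python3 ptr.py s5
```

```text
clock: 23.2
tool_pos: [0.4424, 0.2119, 0.1788]
orientation: [180.0, -0.0, -94.0]
force: [-2.4, 0.3, -1.1]
opening: 0.0174
gripper_force: 30.0
col -4 ptr y -40.4 173.0 79.8
col -1 ptr y -40.4 173.0 79.7
col 2 ptr y -40.4 174.0 79.6
[(-18, 28), (-16, 28), (-14, 11), (-12, 10), (-10, 10), (-8, 14), (-6, 19), (-4, 22), (-2, 22), (0, 22), (2, 12), (4, 11), (6, 14), (8, 10), (10, 11), (12, 11), (14, 29), (16, 28), (18, 28)]
```

```bash
python3 -m crank '[[[0.0011,-0.0001,0],[0,0,0],-1],[[0,0,0],[0,0,0],-1],[[0,0,0],[0,0,0],-1]]'
python3 ptr.py s6
python3 -m crank '[[[-0.003,0.0002,0],[0,0,0],-1],[[0,0,0],[0,0,0],-1],[[0,0,0.01],[0,0,0],-1],[[0,0,0.02],[0,0,0],-1],[[0,0,0.03],[0,0,0],-1],[[0,0,0],[0,0,0],-1]]'
python3 ptr.py s7
```

```text
clock: 23.55
tool_pos: [0.4437, 0.2118, 0.1789]
orientation: [-180.0, -0.0, -94.0]
force: [-1.8, 0.0, -2.8]
opening: 0.0181
gripper_force: 30.0
col -4 ptr y -39.8 171.0 80.0
col -1 ptr y -39.8 171.0 79.95
col 2 ptr y -39.8 172.0 80.0
[(-18, 27), (-16, 28), (-14, 11), (-12, 10), (-10, 9), (-8, 10), (-6, 15), (-4, 22), (-2, 22), (0, 22), (2, 22), (4, 12), (6, 15), (8, 12), (10, 11), (12, 12), (14, 12), (16, 29), (18, 29)]
clock: 24.2
tool_pos: [0.443, 0.2135, 0.2439]
orientation: [-179.6, 0.3, -94.0]
force: [-0.4, 0.9, -0.9]
opening: 0.0178
gripper_force: 30.0
col -4 ptr y -39.6 158.0 75.2
col -1 ptr y -39.6 158.0 75.0
col 2 ptr y -39.8 158.0 75.0
[(-18, 27), (-16, 28), (-14, 11), (-12, 10), (-10, 10), (-8, 10), (-6, 16), (-4, 22), (-2, 22), (0, 22), (2, 23), (4, 21), (6, 17), (8, 12), (10, 11), (12, 12), (14, 12), (16, 29), (18, 29)]
```

View pics/s7.png

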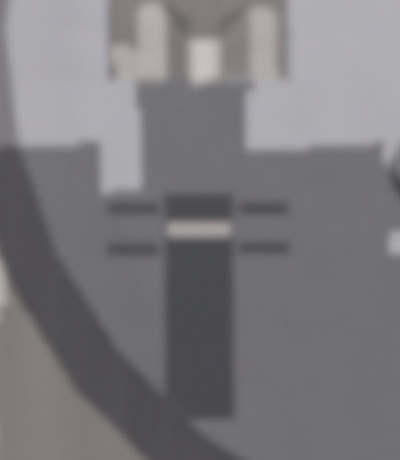

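The white pointer (row 230) stands midway between the tick pairs (rows 209 and 249), and the wheel held still when the blade was lifted. To keep the asked order I'll close the cover by pushing its knob with the spoon's blade, and check contact on the way.

```bash
python3 -m crank '[[[-0.0037,0.005,0],[0,0,-8.05],-1],[[-0.0037,0.005,0],[0,0,-8.05],-1],[[-0.0037,0.005,0],[0,0,-8.05],-1],[[-0.0037,0.005,0],[0,0,-8.05],-1],[[-0.0037,0.005,0],[0,0,-8.05],-1],[[-0.0037,0.005,0],[0,0,-8.05],-1],[[-0.0037,0.005,0],[0,0,-8.05],-1],[[-0.0037,0.005,0],[0,0,-8.05],-1],[[-0.0037,0.005,0],[0,0,-8.05],-1],[[-0.0037,0.005,0],[0,0,-8.05],-1],[[-0.0037,0.005,0],[0,0,-8.05],-1],[[-0.0037,0.006,0],[0,0,-8.05],-1]]'
python3 -m crank '[[[0,0,0],[0,0,0],-1],[[0,0,0],[0,0,0],-1]]'
sed -i 's/>.108)/>.112)/' tip.py; python3 tip.py
```

```text
clock: 25.45
tool_pos: [0.3959, 0.273, 0.2385]
orientation: [-180.0, -0.0, 169.0]
force: [0.3, 0.2, -1.5]
opening: 0.0178
gripper_force: 30.0
clock: 25.65
tool_pos: [0.3961, 0.2729, 0.2386]
orientation: [-180.0, -0.0, 169.6]
force: [0.6, 0.7, -1.8]
opening: 0.0178
gripper_force: 30.0
[0.3961 0.2729 0.2386] [-180.    -0.   169.6]
side 260
  z 0.03 42 x -0.0061 0.0046 y -0.0013 -0.0058 0.002
  z 0.05 50 x -0.0065 0.0039 y -0.0019 -0.0041 0.0056
  z 0.07 36 x -0.0049 0.0036 y -0.0017 -0.0045 0.0019
  z 0.085 50 x -0.0061 0.0058 y -0.0017 -0.0052 0.0025
  z 0.095 38 x -0.0065 0.0061 y -0.0016 -0.0049 0.0019
  zmax [0.0633 0.096  0.1227 0.1256]
scene 133
  z 0.03 12 x -0.0086 -0.0017 y -0.0013 -0.0037 0.0004
  z 0.05 18 x -0.0076 -0.0017 y -0.0008 -0.0028 0.0017
  z 0.07 19 x -0.0093 0.0033 y -0.0016 -0.0031 0.0012
  z 0.085 21 x -0.0111 0.0022 y -0.0019 -0.0033 0.0013
  z 0.095 17 x -0.0099 0.0022 y -0.0021 -0.0036 0.0006
  zmax [0.0761 0.1177 0.1249 0.1259]
wrist 260
  z 0.07 27 x 0.0031 0.0038 y 0.0003 -0.0012 0.0024
  z 0.085 35 x 0.0033 0.0048 y 0.0003 -0.0013 0.0025
  z 0.095 17 x 0.0039 0.0048 y 0.0003 -0.0013 0.0018
  zmax [0.1124 0.1181 0.1257 0.1266]
```

```bash
python3 -m crank '[[[0.0022,0.0012,0],[0,0,0],-1],[[0,0,-0.015],[0,0,0],-1],[[0,0,-0.015],[0,0,0],-1],[[0,0,0],[0,0,0],-1],[[-0.0006,-0.0034,0],[0,0,0],-1],[[0,0,0],[0,0,0],-1]]'
python3 -m crank '[[[-0.002,-0.0061,0],[0,0,8.05],-1],[[-0.0011,-0.0063,0],[0,0,8.05],-1],[[-0.0002,-0.0064,0],[0,0,8.05],-1],[[0.0007,-0.0064,0],[0,0,8.05],-1],[[0,0,0],[0,0,0],-1]]'
cat > knob.py <<'E'
from h import *
for n in("wrist","side","scene"):
    p,d,m=snap(n); W=cloud(d,m); r=np.hypot(W[...,0]-.4403,W[...,1]-.2522)
    k=(abs(W[...,2]-.125)<.003)&(abs(r-.044)<.009); q=W[k]
    if len(q)>5: c=np.median(q,0); print(n,len(q),c.round(4),"cover rad",np.radians((-94-np.degrees(np.arctan2(c[1]-.2522,c[0]-.4403)))%360).round(3))
E
python3 knob.py
```

```text
clock: 26.4
tool_pos: [0.3982, 0.2708, 0.2098]
orientation: [180.0, 0.0, 169.4]
force: [0.2, -0.0, -1.2]
opening: 0.0179
gripper_force: 30.0
clock: 26.9
tool_pos: [0.3955, 0.2455, 0.2098]
orientation: [180.0, 0.1, -158.3]
force: [0.2, 0.3, -1.5]
opening: 0.0178
gripper_force: 30.0
wrist 210 [0.3967 0.2369 0.1259] cover rad 1.164
side 56 [0.3982 0.2377 0.1254] cover rad 1.169
scene 48 [0.4016 0.2357 0.1256] cover rad 1.098
```

Cover moving (now ~1.16 rad). Continue.

```bash
python3 -m crank '[[[0.0015,-0.0062,0],[0,0,8.05],-1],[[0.0024,-0.0059,0],[0,0,8.05],-1],[[0.0032,-0.0056,0],[0,0,8.05],-1],[[0.0039,-0.0051,0],[0,0,8.05],-1],[[0,0,0],[0,0,0],-1]]'; python3 -m crank '[[[0.0045,-0.0045,0],[0,0,8.05],-1],[[0.0051,-0.0038,0],[0,0,8.05],-1],[[0.0056,-0.003,0],[0,0,8.05],-1],[[0.0057,-0.0021,0],[0,0,8.05],-1],[[0,0,0],[0,0,0],-1],[[0,0,0],[0,0,0],-1]]'; python3 knob.py
```

```text
clock: 27.55
tool_pos: [0.4065, 0.2228, 0.209]
orientation: [-180.0, 0.0, -126.3]
force: [0.6, -0.6, -1.0]
opening: 0.018
gripper_force: 30.0
clock: 28.15
tool_pos: [0.427, 0.2097, 0.2089]
orientation: [180.0, -0.0, -94.5]
force: [-0.1, 0.4, -1.8]
opening: 0.0179
gripper_force: 30.0
wrist 233 [0.4358 0.2065 0.1259] cover rad 0.029
side 50 [0.434  0.2057 0.125 ] cover rad 0.064
scene 50 [0.4371 0.2075 0.126 ] cover rad 0.001
```

Nearly shut; push on to the stop with small steps, watching the force.

```bash
python3 -m crank '[[[0.001,-0.0001,0],[0,0,0],-1],[[0,0,0],[0,0,0],-1]]'; python3 -m crank '[[[0.001,-0.0001,0],[0,0,0],-1],[[0,0,0],[0,0,0],-1]]';python3 -m crank '[[[0.001,-0.0001,0],[0,0,0],-1],[[0,0,0],[0,0,0],-1]]'; python3 -m crank '[[[0.001,-0.0001,0],[0,0,0],-1],[[0,0,0],[0,0,0],-1]]'; python3 knob.py
```

```text
clock: 28.5
tool_pos: [0.428, 0.2095, 0.2089]
orientation: [180.0, 0.0, -94.1]
force: [0.1, 0.7, -1.1]
opening: 0.0179
gripper_force: 30.0
clock: 28.7
tool_pos: [0.4288, 0.2093, 0.2088]
orientation: [180.0, -0.0, -94.1]
force: [-2.0, 0.9, -0.5]
opening: 0.0179
gripper_force: 30.0
clock: 28.9
tool_pos: [0.4292, 0.2091, 0.2086]
orientation: [179.9, -0.0, -94.1]
force: [-6.3, 1.6, 0.3]
opening: 0.018
gripper_force: 30.0
clock: 29.1
tool_pos: [0.4297, 0.2089, 0.2085]
orientation: [179.8, -0.0, -94.1]
force: [-7.9, 1.7, 3.6]
opening: 0.018
gripper_force: 30.1
wrist 210 [0.4363 0.2059 0.126 ] cover rad 0.016
side 53 [0.4348 0.2061 0.1249] cover rad 0.049
scene 51 [0.4393 0.2071 0.1258] cover rad 6.236
```

The stop is reached (force rising, ~0 rad). Back off, lift, and check how the spoon sits in the grip before returning to the rack.

```bash
python3 -m crank '[[[-0.006,0.0004,0],[0,0,0],-1],[[0,0,0.03],[0,0,0],-1],[[0,0,0.05],[0,0,0],-1],[[0,0,0.04],[0,0,0],-1],[[0,0,0],[0,0,0],-1]]'; python3 tip.py; python3 knob.py
python3 -m crank '[[[0.0148,-0.0425,0],[0,0,-8.14],-1],[[0.0148,-0.0425,0],[0,0,-8.14],-1],[[0.0148,-0.0425,0],[0,0,-8.14],-1],[[0.0148,-0.0425,0],[0,0,-8.14],-1],[[0.0148,-0.0425,0],[0,0,-8.14],-1],[[0.0148,-0.0425,0],[0,0,-8.14],-1],[[0.0148,-0.0425,0],[0,0,-8.14],-1],[[0.0148,-0.0425,0],[0,0,-8.14],-1],[[0.0148,-0.0425,0],[0,0,-8.14],-1],[[0.0148,-0.0425,0],[0,0,-8.14],-1],[[0,0,0],[0,0,0],-1],[[0,0,0],[0,0,0],-1]]'; python3 tip.py
```

```text
clock: 29.75
tool_pos: [0.4278, 0.2108, 0.3352]
orientation: [-179.5, 0.4, -94.0]
force: [0.6, -0.2, -2.3]
opening: 0.0178
gripper_force: 30.0
[0.4278 0.2108 0.3352] [-179.5    0.4  -94. ]
side 164
  z 0.03 31 x -0.0074 0.0072 y 0.0017 -0.0013 0.003
  z 0.05 35 x -0.0083 0.0062 y 0.0012 -0.0018 0.0022
  z 0.07 30 x -0.0066 0.0046 y 0.0017 -0.0006 0.0034
  z 0.085 33 x -0.0083 0.0065 y 0.0016 -0.0016 0.0032
  z 0.095 23 x -0.008 0.0065 y 0.0016 -0.0015 0.0027
  zmax [0.0609 0.0908 0.0969 0.0973]
scene 266
  z 0.03 42 x -0.0052 0.0048 y -0.0008 -0.0055 0.0018
  z 0.05 48 x -0.0056 0.0055 y -0.0005 -0.0027 0.0052
  z 0.07 47 x -0.0045 0.0062 y -0.0007 -0.0041 0.0017
  z 0.085 48 x -0.0043 0.0057 y -0.0005 -0.0033 0.0029
  z 0.095 49 x -0.0057 0.006 y 0.0001 -0.0033 0.0024
  zmax [0.062  0.0945 0.1013 0.1021]
wrist 76
  z 0.07 13 x 0.0042 0.0048 y 0.0034 0.0013 0.0048
  z 0.085 37 x 0.0042 0.006 y 0.0034 0.0013 0.005
  z 0.095 30 x 0.0046 0.006 y 0.0032 0.0013 0.0051
  zmax [0.0866 0.0982 0.1013 0.1016]
wrist 133 [0.4371 0.2081 0.1262] cover rad 0.003
side 43 [0.4365 0.2048 0.1252] cover
[... 376 characters left out ...]
 89 x -0.0052 0.006 y -0.0013 -0.0028 0.0028
  z 0.085 86 x -0.0066 0.0059 y -0.001 -0.0029 0.0029
  z 0.095 63 x -0.0065 0.006 y -0.0007 -0.0022 0.0033
  zmax [0.0602 0.0911 0.098  0.0988]
scene 189
  z 0.03 30 x -0.0076 0.0026 y 0.0012 -0.0024 0.0024
  z 0.05 36 x -0.0082 0.0034 y 0.0016 -0.0022 0.0025
  z 0.07 38 x -0.0097 0.0037 y 0.002 -0.0021 0.0027
  z 0.085 34 x -0.0086 0.0038 y 0.0021 -0.001 0.003
  z 0.095 24 x -0.0085 0.0038 y 0.0022 -0.0009 0.0033
  zmax [0.0598 0.0894 0.0958 0.098 ]
wrist 76
  z 0.07 29 x 0.0027 0.0039 y 0.0018 0.0004 0.004
  z 0.085 37 x 0.0029 0.0046 y 0.0025 0.0003 0.0041
  z 0.095 16 x 0.0033 0.0046 y 0.0022 0.0003 0.0041
  zmax [0.0797 0.0909 0.0945 0.0948]
```

Spoon upright and unslipped. Lower it into the fork.

```bash
python3 -m crank '[[[-0.0005,0.001,-0.04],[0,0,0],-1],[[0,0,-0.04],[0,0,0],-1],[[0,0,-0.04],[0,0,0],-1],[[0,0,-0.04],[0,0,0],-1],[[0,0,-0.03],[0,0,0],-1],[[0,0,-0.01],[0,0,0],-1],[[0,0,0],[0,0,0],-1],[[0,0,0],[0,0,0],-1]]'
```

```text
clock: 32.2
tool_pos: [0.5738, -0.2143, 0.1309]
orientation: [-179.9, 0.1, -175.3]
force: [-0.5, 0.2, -1.5]
opening: 0.0178
gripper_force: 30.0
```

```bash
python3 -m crank '[[[-0.0015,-0.0012,0],[0,0,0],-1],[[0,0,-0.008],[0,0,0],-1],[[0,0,-0.007],[0,0,0],-1],[[0,0,0],[0,0,0],-1],[[0,0,0],[0,0,0],-1]]';  python3 -m crank '[[[0,0,-0.001],[0,0,0],-1],[[0,0,0],[0,0,0],-1]]'
```

```text
clock: 32.7
tool_pos: [0.5711, -0.2158, 0.1137]
orientation: [-180.0, -0.0, -175.4]
force: [0.4, -0.4, -1.3]
opening: 0.018
gripper_force: 30.0
clock: 32.9
tool_pos: [0.5711, -0.2159, 0.1137]
orientation: [-180.0, 0.0, -175.4]
force: [-2.3, 1.3, 5.2]
opening: 0.0175
gripper_force: 30.0
```

Seated (weight carried by the fork). Release and lift.

```bash
python3 -m crank '[[[0,0,0.001],[0,0,0],0],[[0,0,0],[0,0,0],1],[[0,0,0],[0,0,0],1],[[0,0,0],[0,0,0],1],[[0,0,0],[0,0,0],1],[[0,0,0],[0,0,0],1],[[0,0,0],[0,0,0],1],[[0,0,0.02],[0,0,0],1],[[0,0,0.04],[0,0,0],1],[[0,0,0.05],[0,0,0],1],[[0,0,0.05],[0,0,0],1],[[0,0,0.03],[0,0,0],1]]'
python3 -m crank '[[[-0.02,0.04,0.02],[0,0,0],1],[[-0.02,0.04,0],[0,0,0],1],[[-0.02,0.03,0],[0,0,0],1],[[0,0,0],[0,0,0],1],[[0,0,0],[0,0,0],1]]'
python3 - <<'E'
from h import *
p,d,m=snap("scene"); q,_,_=snap("side"); cv2.imwrite("pics/fin.png",np.hstack([cv2.resize(p[100:460],(400,300),interpolation=cv2.INTER_AREA) if 0 else cv2.resize(p,(400,300)),cv2.resize(q,(400,300))]))
W=cloud(d,m)
k=(abs(W[...,2]-.19)<.004)&(abs(W[...,0]-.573)<.03)&(abs(W[...,1]+.215)<.03); print("spoon top",np.median(W[k],0),k.sum())
E
python3 knob.py
```

```text
clock: 34.1
tool_pos: [0.572, -0.2162, 0.3087]
orientation: [-179.9, 0.3, -175.4]
force: [1.0, -0.5, 0.3]
opening: 0.088
gripper_force: 0.0
clock: 34.6
tool_pos: [0.511, -0.1051, 0.3246]
orientation: [180.0, 0.1, -175.3]
force: [-0.3, -0.5, 0.5]
opening: 0.0877
gripper_force: 0.0
spoon top [ 0.5763569  -0.21519853  0.18979619] 122
wrist 156 [0.437  0.2063 0.126 ] cover rad 0.002
side 40 [0.437  0.2057 0.1254] cover rad 0.0
scene 42 [0.4394 0.2069 0.1259] cover rad 6.232
```

View pics/fin.png

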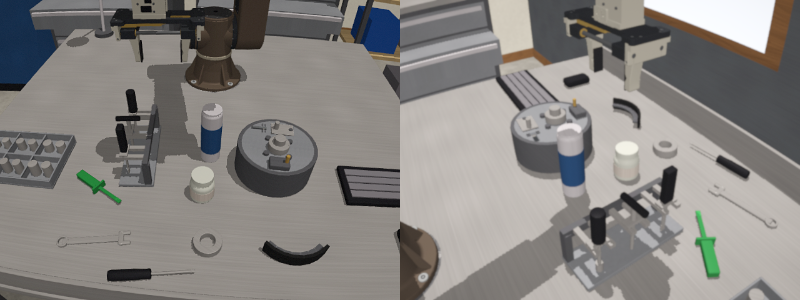

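The final views show the spoon hanging in its fork (top at z 0.190), the cover shut, the can and jar in place and the gripper clear. The green look-alike, upright in the first pictures, lay on the bench before I reached the rack. Handing in.

```bash
python3 -c "
from plant import close_job
print(close_job())"
```

```text
the job is handed in; nothing more can be done
None
```

Job handed in at about 35 s of the 72 s: the star wheel is notched forward until the pointer stands midway between its ticks (within about 0.2 mm by camera), the cover is shut against its stop, the spoon hangs back in its fork, and the can, jar and other hung tools are where they were.

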